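Clip the inner lid into the storage pot

TASK

The pot's wooden inner lid, the disc with the knob, is drying on edge in the wire rack. Take it out, lay it flat on the worktop with its knob up and let go, so that you can take it again by the knob; then close the pot with it: slip its edge, tilted, under the fixed lip of the pot's rim, level it, and press the other side down until both spring clips have snapped shut over it and it lies flat on its seat. Leave the plain disc in the rack and do not disturb the tin, the lemon and the yoghurt cup.

Things in the scene. Friction and masses are not known exactly. Their poses are not given: they have to be found in the camera images.
- lid: Pale wooden disc, 96 mm across, 8 mm thick, edges bevelled (2 mm below, 3 mm above), with a round knob 22 mm across and 26 mm tall on its upper face. 0.09 to 0.14 kg. Origin: centre of the underside; +z out through the knob. At the start on edge in one of the two rack slots, knob towards the rack's +x, centre 52 mm above the worktop (rim top at 100 mm).
- knob_top (a point): Middle of the knob's top, 34 mm from the underside of the lid along its +z.
- plain_disc: Bystander: the same disc without a knob (96 x 8 mm), on edge in the other slot of the rack, 60 mm from the lid. Origin: centre of one face; +z out through the other face, to the rack's +x.
- lid_rack: Steel wire rack, 130 mm along x, 96 mm along y, fixed to the worktop. Origin: centre underneath; +x roughly away from the robot. Slots across y at x = -30 and +30 mm, 10 mm wide between upright wires at y = -28 and +28 mm, 47 mm high. A disc stands on two wires, its lowest point 4 mm above the worktop, and is lifted straight up.
- pot: Low white pot with a steel mouth, fixed to the worktop, 118 mm across (152 mm over small handles at +y and -y). Origin: centre underneath. Recess of 100 mm diameter in its top; its floor (the seat) is a flat ring 48 mm above the worktop, from 34 to 50 mm radius, open in the middle. Recess wall 57 mm high. Fixed lip on the -x side (roughly towards the robot), two spring clips on the +x side.
- seat (a point): Centre of the seat, 48 mm above the worktop, on the pot's axis; axes parallel to the pot's. The closed lid's origin lies here (within the play of the recess).
- clip_left (a joint): Dark steel spring clip, 26 degrees to the +y side of the pot's +x, sliding radially. 14 mm wide, nose at 43 mm radius, flat underside 57.3 mm high (9.3 mm above the seat), sloping top up to 68 mm. Value in m: 0 closed, grows outward to 0.010; spring 1 N + 0.25 N per mm. The lid's edge pressed down on the slope spreads it, then it snaps back over; pressing the lid near both takes under 15 N.
- clip_right (a joint): The same clip at 26 degrees to the -y side of the pot's +x direction.
- fish_tin: Bystander: round low tin, 86 mm across, 40 mm high. Origin: centre underneath.
- lemon: Bystander: lemon, 78 x 55 x 56 mm. Origin: underneath.
- yoghurt_cup: Bystander: yoghurt cup, 72 mm across, 71 mm high. Origin: centre underneath.
- lip (a point): Middle of the fixed lip's inner edge, on its underside: 43 mm from the pot's axis towards -x, 59.5 mm above the worktop (11.5 mm above the seat). The lip is 4 mm thick, spans 36 degrees either side of -x and overhangs the recess by 7 mm. The lid cannot go in flat: its edge goes under here first, at 10 to 20 degrees of tilt, to the wall 7 mm further out.

How it is judged (in metres and radians):
On the way, in this order (a step that is already met when the one before it is completed fails the run):
1. the lid lies flat on the worktop, knob up, and is let go (angle between lid's own z axis and vertical below 0.1 rad and height (world z) of lid below 0.008 m and contact force between the fingers and lid below 0.1 N), for 0.2 s.
2. the lid is in the pot's mouth, tilted, its low edge under the lip (angle between lid's own z axis and vertical between 0.07 and 0.5 rad and horizontal distance between lid and seat below 0.01 m and z of lid in the frame of seat below 0.018 m).
At the end, for the whole second after the job is handed in: The lid lies on the seat, knob up: its origin within 4 mm sideways and 2 mm in height of the seat's centre, tilted less than 2 degrees, at rest, and both clips are back within 1.5 mm of closed over its edge (horizontal distance between lid and seat below 0.004 m and z of lid in the frame of seat between -0.002 and 0.002 m and angle between lid's own z axis and vertical below 0.035 rad and value of joint each of clip_left, clip_right below 0.0015 m and linear speed of lid below 0.01 m/s); the robot touches nothing.
It fails at once if the plain disc is taken or pushed from its slot (distance of plain_disc from where it was at the start of the episode above 0.03 m).
It fails at once if the tin, the lemon or the yoghurt cup is disturbed (distance of any of fish_tin, lemon, yoghurt_cup from where it was at the start of the episode above 0.03 m).
It also fails if it takes over 64 s, if anything falls off the work surface, if the arm or the gripper's body presses on something with over 40 N, if the wrist force passes 120 N, or if a joint passes its speed limit or range.

ROBOT

A 6-joint arm with a two-finger parallel gripper is mounted at the origin on a cart in front of the work surface, level with it; the furniture and walls round the work are solid. World frame = base frame: x ahead of the robot, y to its left, z up, the work surface at z = 0. Lengths are in mm, angles in rad, forces in N, time in s.
With the tool pointing down it reaches from about 350 to 975 mm from the base axis. Payload 7.1 kg.
Tool frame: the origin (TCP) lies midway between the tips of the shut fingers; the grasp point (between the pads) lies 19 mm behind it (ctrl.hold_point_z is the distance from the TCP to the grasp point, in mm); z points along the fingers, y is the direction in which the jaws open and shut (so a half turn about z gives the same grasp; the last joint's range is limited). The gripper opens to 88 mm and grips with 3 to 60 N. Pads are 20 mm wide; open, the fingers measure 115 mm over their backs; the gripper's body (75 mm by 178 mm) begins 61 mm behind the grasp point.
Start: joints at [1.147, 0.423, 1.63, -0, 1.089, -0.019], TCP at [246.114, 574.485, 222.675] pointing down, gripper open.
Joint ranges: [-3, 3], [-0.9, 2.11], [0.09, 2.58], [-1.31, 4.45], [0.11, 2.69], [-2.54, 2.54]. Speed limits (rad/s): [2.39, 2.39, 3.01, 3.14, 3.14, 3.14].

INTERFACE

Orientations are given as a rotation vector (axis times angle).
In Python, from workcell import ctrl, eyes gives the robot as it stands.
- The arm moves only by the tool move_arm, never from a script. Its argument "deltas" is a list of rows, each a list of 6 numbers: the shift along the tool's x, y, z in mm, then the turn, a rotation vector about the tool's x, y, z in rad. A call has 1 to 5 rows; each row shifts and turns the pose as measured when the row begins, along the tool's axes as they then stand; what a row does not reach is not made up. A row lasts 1/12 s, in which the tool goes at most 41.7 mm and 7.16 degrees, less where a joint would pass 70% of its speed; a pose out of reach is approached as far as the arm can. A call is refused whole if a number of a shift passes 41.7 or a number of a turn 0.125, either way. A call with a gripper value outside its range is refused whole. "hand" is the closure, from -1 (fully open) to 1 (shut), set as the call begins (left out, the last holds). The fingers move at their own pace and stop on an object; the grip force is fixed at half the most. Time passes only in rows, so rows that do not move let the fingers close. It gives the time, the measured TCP pose, the force and the opening at its end, in the units of the state.
- ctrl.get_obs(): the state, without advancing time (a new reading comes with each control period).
- eyes.get_image(name): name is "scene" or "top" or "wrist"; returns a dict with "frame" (400x640x3 uint8, red, green, blue), "range_z" (400x640 float32, mm along the optical axis (not along the pixel's ray), 0 where there is no reading), "fx", "fy", "cx", "cy" (pixels), "cam_to_world" (4x4, takes a point from camera to world coordinates). Camera axes: x right, y down, z forward; pixel columns grow to the right and rows downward; lengths in mm; the calibration is good to about 2 mm. A picture is of the moment at which its call begins.
- ctrl.close_job(): hands the job in, once; it reports no verdict.
The state is a dict: "t": time; "qpos": joint angles; "qvel": joint speeds; "joint_torque": joint torques, N m; "ee_pos": TCP position; "orientation": TCP orientation; "ft_force": force on the tool from outside, world axes, zero at the start; "moment": the same for the moment, N m; "width": finger opening in mm.
Only numpy, scipy, OpenCV 4.12 (cv2) and the standard library are available. Lean on these libraries where they do the work, as an engineer would, in place of code of your own. Each camera call takes 0.05 s, during which the arm holds its last target.

## Working session

There is one attempt and no reset: what is moved stays moved. The work goes in short steps, Python scripts to look and compute and a tool call to move; the robot and the scene stay as the last step left them, time stands still between calls to the robot, and variables do not carry over. Pictures are saved under pics/ and viewed, and the job is handed in when it is done.

Besides the shell and the picture viewer there is one more tool, called after "Call:" in YAML: its name, and indented under it one key for each argument. move_arm: Moves the arm, as the interface text tells. Its arguments: {"type":"object","properties":{"deltas":{"type":"array"},"hand":{"type":"number"}},"required":["deltas"]}

```bash
mkdir -p pics; ls; cat > h.py <<'E'
import numpy as np, cv2
from scipy.spatial.transform import Rotation as R
from workcell import ctrl, eyes
def shot(n,f):
    d=eyes.get_image(n); np.savez(''+f+'.npz',**{k:np.asarray(v) for k,v in d.items()})
    cv2.imwrite('pics/'+f+'.png',d['frame'][:,:,::-1]); return d
def load(f): return np.load(''+f+'.npz')
def cloud(d):
    z=d['range_z']; h,w=z.shape; u,v=np.meshgrid(np.arange(w),np.arange(h))
    P=np.stack([(u-d['cx'])/d['fx']*z,(v-d['cy'])/d['fy']*z,z,np.ones_like(z)],-1)
    W=(P@np.asarray(d['cam_to_world']).T)[...,:3]; W[z==0]=np.nan; return W
def obs():
    o=ctrl.get_obs(); return o
E
python3 - <<'E'
from h import *
for n in ['scene','top','wrist']:
    d=shot(n,n+'0'); print(n,np.round(d['cam_to_world'],3).tolist(),d['fx'])
print(obs())
E
```

```text
pics
scene [[0.665, -0.301, 0.683, -226.602], [-0.746, -0.267, 0.61, -754.801], [-0.001, -0.916, -0.402, 553.301], [0.0, 0.0, 0.0, 1.0]] 453.1241988998007
top [[-0.007, -0.988, 0.157, 369.235], [-1.0, 0.005, -0.014, -16.866], [0.013, -0.157, -0.987, 1228.217], [0.0, 0.0, 0.0, 1.0]] 492.71005889433775
wrist [[0.395, 0.887, 0.241, 180.683], [0.919, -0.38, -0.105, 602.24], [-0.001, 0.263, -0.965, 383.78], [0.0, 0.0, 0.0, 1.0]] 357.74608731010045
{'t': 0.15, 'qpos': array([ 1.14697753e+00,  4.23653783e-01,  1.63048017e+00,  1.69075733e-05,
        1.08860038e+00, -1.90054049e-02]), 'qvel': array([ 0.00018903, -0.00255617, -0.00395977,  0.00016789,  0.00067811,
        0.00018092]), 'joint_torque': array([ 1.06328541e-04, -5.44981241e+01, -2.73920149e+01,  6.43315818e-02,
        2.04938877e-02, -1.11428808e-04]), 'ee_pos': array([245.95858689, 574.11623832, 222.10093527]), 'orientation': array([-6.31505079e-01, -3.07719607e+00,  1.74424963e-03]), 'ft_force': array([ 0.41708268, -0.3029814 , -0.11703825]), 'moment': array([ 0.04648232, -0.00683471,  0.02605585]), 'width': 87.74463392472597}
```

View pics/scene0.png

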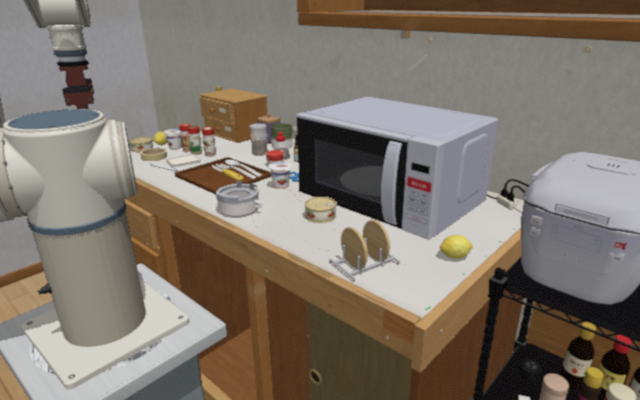

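View pics/top0.png

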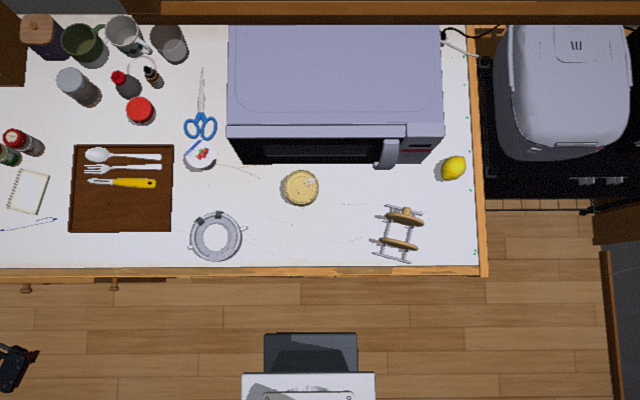

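View pics/wrist0.png

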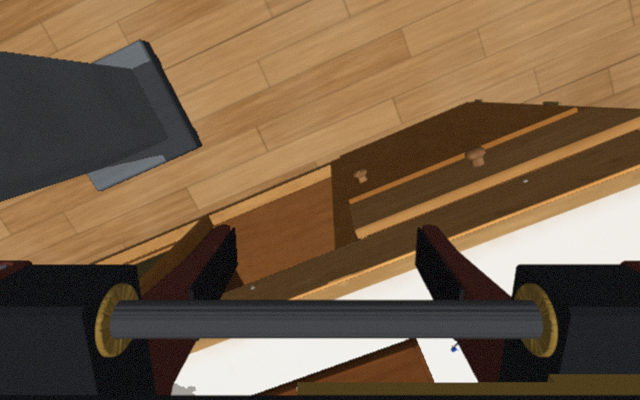

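```bash
python3 - <<'E'
from h import *
a=cv2.imread('pics/top0.png'); b=cv2.imread('pics/scene0.png')
A=cv2.resize(a[190:275,355:445],None,fx=6,fy=6,interpolation=3)
B=cv2.resize(a[195:275,170:260],None,fx=6,fy=6,interpolation=3)[:510]
cv2.imwrite('pics/z1.png',cv2.resize(np.hstack([A[:480],B[:480]]),(800,356)))
C=cv2.resize(b[200:290,320:480],None,fx=5,fy=5,interpolation=3); cv2.imwrite('pics/z2.png',C)
d=load('top0'); W=cloud(d)
for (u,v) in [(405,215),(397,243),(300,187),(215,237),(345,250)]: print(u,v,np.round(W[v,u]))
# discs points
m=(W[...,2]>55)&(W[...,2]<125)
m[:180]=0;m[:,:350]=0;m[:,450:]=0
P=W[m];print(len(P)); 
import sys
for i in np.argsort(P[:,0]): print(np.round(P[i]).astype(int).tolist(),end=' ')
E
```

```text
405 215 [ 517. -230.  100.]
397 243 [ 452. -210.   94.]
300 187 [596.  15.  37.]
215 237 [477. 226.   5.]
345 250 [443. -96.  -2.]
491
[438, -261, 58] [440, -258, 73] [440, -256, 70] [440, -255, 67] [440, -262, 65] [441, -254, 59] [441, -253, 86] [441, -251, 84] [441, -257, 80] [442, -250, 80] [442, -248, 78] [442, -261, 73] [442, -247, 72] [443, -246, 65] [443, -245, 58] [443, -243, 91] [443, -245, 90] [443, -250, 89] [443, -248, 86] [444, -254, 83] [444, -242, 84] [444, -256, 82] [444, -241, 77] [444, -239, 76] [444, -261, 70] [445, -238, 69] [445, -237, 62] [445, -235, 61] [445, -235, 96] [445, -240, 95] [445, -243, 93] [445, -245, 93] [445, -238, 92] [446, -250, 89] [446, -234, 91] [446, -249, 85] [446, -233, 85] [446, -254, 82] [446, -258, 76] [447, -232, 76] [447, -230, 73] [447, -229, 68] [447, -232, 99] [447, -230, 98] [447, -235, 98] [448, -228, 97] [448, -245, 94] [448, -227, 62] [448, -240, 93] [448, -226, 94] [448, -238, 92] [448, -224, 92] [448, -243, 89] [448, -226, 55] [448, -251, 86] [448, -249, 85] [448, -223, 85] [449, -223, 74] [449, -221, 72] [449, -227, 102] [450
[... 6218 characters left out ...]
9, -233, 59] [529, -231, 59] [530, -229, 56] [531, -235, 64] [531, -240, 63] [531, -247, 62] [531, -242, 62] [531, -238, 60] [532, -233, 60] [532, -231, 60] [532, -245, 58] [532, -251, 55] [533, -237, 63] [534, -245, 61] [534, -247, 61] [534, -235, 61] [534, -240, 60] [534, -243, 59] [534, -250, 58] [534, -231, 58] [534, -234, 57] [536, -242, 65] [536, -239, 65] [536, -245, 63] [536, -247, 62] [536, -235, 62] [536, -233, 61] [536, -238, 61] [536, -250, 59] [537, -232, 55] [538, -235, 64] [538, -247, 63] [538, -240, 63] [538, -238, 62] [539, -243, 61] [539, -245, 60] [539, -233, 59] [539, -232, 56] [541, -238, 63] [541, -235, 62] [541, -240, 60] [541, -243, 59] [541, -246, 58] [542, -234, 57]
```

View pics/z1.png

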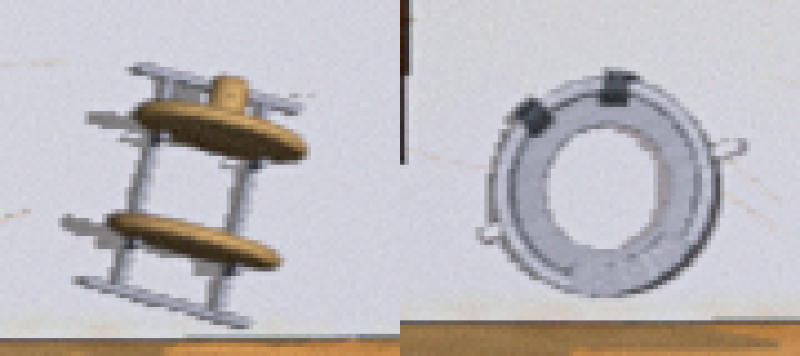

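View pics/z2.png

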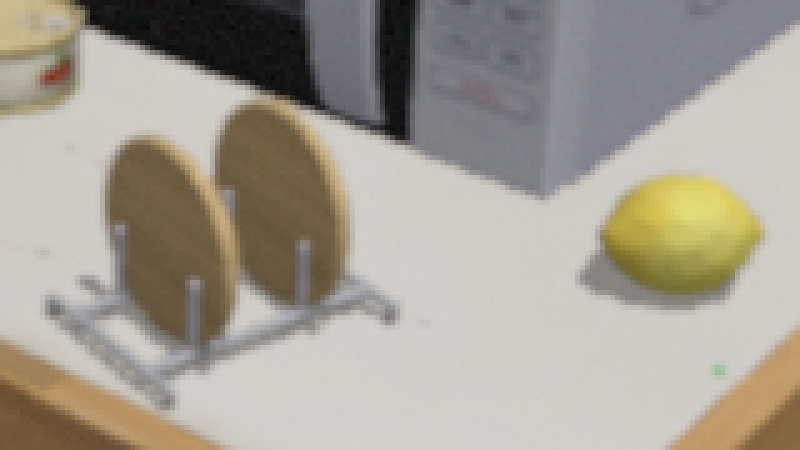

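```bash
python3 - <<'E'
from h import *
from scipy.optimize import least_squares
W=cloud(load('top0'))
# microwave front profile
for v in (120,135,150,160,165,172): print('mw',v,np.round(W[v,330]),np.round(W[v,420]))
for v in (255,262,266,270,274): print('edge',v,np.round(W[v,300]))
m=(W[...,2]>62)&(W[...,2]<115); m[:190]=0;m[:,:370]=0;m[:,430:]=0
P=W[m]; n0=np.array([np.cos(-.31),np.sin(-.31)])
for it in range(1):
    s=P[:,:2]@n0
    print(np.histogram(s,np.arange(480,640,4)))
# pot rim
m=(W[...,2]>48)&(W[...,2]<75); m[:,:170]=0;m[:,260:]=0;m[:195]=0
Q=W[m]; print(len(Q),np.median(Q[:,2]))
rim=Q[(Q[:,2]>52)&(Q[:,2]<62)]
f=lambda p:(lambda r:np.where(r>p[2],r-p[2],0))(np.hypot(*(rim[:,:2]-p[:2]).T))
print('bbox',rim.min(0),rim.max(0))
img=cv2.imread('pics/top0.png');g=img.max(2)
dark=(g<90)&m; ys,xs=np.nonzero(dark); 
for c in zip(xs,ys): print(c,np.round(W[c[1],c[0]]).astype(int).tolist(),end=';')
E
```

```text
mw 120 [695. -53. 253.] [ 693. -238.  256.]
mw 135 [664. -53. 247.] [ 663. -238.  251.]
mw 150 [660. -56. 144.] [ 659. -260.  147.]
mw 160 [659. -59.  56.] [ 659. -281.   52.]
mw 165 [660. -61.  -1.] [ 659. -292.    0.]
mw 172 [641. -61.  -0.] [ 641. -291.   -1.]
edge 255 [431.  16.   0.]
edge 262 [414.  16.   2.]
edge 266 [404.  16.  -3.]
edge 270 [394.  16.   4.]
edge 274 [384.  16.   2.]
(array([  0,   0,   0,  58,  76,  44,   1,   0,   0,   0,   0,   0,   0,
         0,   0,   0,   0,   0,  15, 120,  61,  17,   0,   5,   4,   5,
         6,   1,   0,   0,   0,   0,   0,   0,   0,   0,   0,   0,   0]), array([480, 484, 488, 492, 496, 500, 504, 508, 512, 516, 520, 524, 528,
       532, 536, 540, 544, 548, 552, 556, 560, 564, 568, 572, 576, 580,
       584, 588, 592, 596, 600, 604, 608, 612, 616, 620, 624, 628, 632,
       636]))
1009 56.17117605377075
bbox [415.56146813 157.39438014  52.00542887] [536.1615378  273.32830188  61.98826933]
(np.int64(217), np.int64(212)) [532, 212, 58];(np.int64(218), np.int64(212)) [532, 211, 53];(np.int64(220), np.int64(212)) [533, 207, 50];(np.int64
[... 1867 characters left out ...]
 246, 63];(np.int64(203), np.int64(221)) [510, 244, 61];(np.int64(198), np.int64(222)) [508, 257, 57];(np.int64(199), np.int64(222)) [507, 253, 66];(np.int64(200), np.int64(222)) [507, 250, 67];(np.int64(201), np.int64(222)) [507, 247, 68];(np.int64(202), np.int64(222)) [508, 247, 61];(np.int64(203), np.int64(222)) [508, 244, 62];(np.int64(199), np.int64(223)) [505, 253, 63];(np.int64(200), np.int64(223)) [505, 251, 62];(np.int64(201), np.int64(223)) [505, 248, 64];(np.int64(202), np.int64(223)) [506, 247, 59];(np.int64(199), np.int64(224)) [503, 253, 62];(np.int64(200), np.int64(224)) [503, 251, 64];(np.int64(201), np.int64(224)) [503, 250, 58];(np.int64(200), np.int64(225)) [501, 252, 59];
```

```bash
cat >> h.py <<'E'
def Rdown(yaw,pitch=0):
    """tool y along yaw (deg), z down; then pitch rot about tool x"""
    a=np.radians(yaw); y=np.array([np.cos(a),np.sin(a),0]); z=np.array([0,0,-1.]); x=np.cross(y,z)
    return R.from_matrix(np.stack([x,y,z],1))*R.from_rotvec([np.radians(pitch),0,0])
def plan(p,Rt,maxn=60,step=40.,rot=.12,n=None):
    o=obs(); p0=o['ee_pos'].copy(); R0=R.from_rotvec(o['orientation']); p=np.asarray(p,float)
    w=(R0.inv()*Rt).as_rotvec()
    n=n or max(1,int(np.ceil(max(np.linalg.norm(p-p0)/step,np.abs(w).max()/rot))))
    for i in range(n):
        k=n-i; w=(R0.inv()*Rt).as_rotvec()/k; d=R0.inv().apply((p-p0)/k)
        row=[round(float(v),1) for v in d]+[round(float(v),3) for v in w]
        if i<maxn: print(row)
        p0=p0+R0.apply(row[:3]); R0=R0*R.from_rotvec(row[3:])
    print('n',n,'end',np.round(p0,1))
def where():
    o=obs(); M=R.from_rotvec(o['orientation']).as_matrix()
    print('t',round(o['t'],2),'p',np.round(o['ee_pos'],1),'x',np.round(M[:,0],3),'y',np.round(M[:,1],3),'z',np.round(M[:,2],3),'F',np.round(o['ft_force'],1),'w',round(o['width'],1),'q',np.round(o['qpos'],2))
E
python3 - <<'E'
from h import *
where(); plan([515,-233,250],Rdown(-17.8))
E
```

```text
t 0.15 p [246.  574.1 222.1] x [-0.919  0.394  0.   ] y [ 0.394  0.919 -0.001] z [-0.    -0.001 -1.   ] F [ 0.4 -0.3 -0.1] w 87.7 q [ 1.15  0.42  1.63  0.    1.09 -0.02]
[-25.7, -28.9, -1.2, -0.0, 0.0, 0.067]
[-27.6, -27.1, -1.2, -0.0, 0.0, 0.067]
[-29.3, -25.2, -1.2, -0.0, 0.0, 0.067]
[-30.9, -23.2, -1.2, -0.0, 0.0, 0.067]
[-32.4, -21.1, -1.2, -0.0, 0.0, 0.067]
[-33.8, -18.9, -1.2, -0.0, 0.0, 0.067]
[-35.0, -16.5, -1.2, -0.0, 0.0, 0.067]
[-36.0, -14.2, -1.3, -0.0, 0.0, 0.067]
[-36.8, -11.7, -1.2, -0.0, 0.0, 0.067]
[-37.6, -9.2, -1.3, -0.0, 0.0, 0.067]
[-38.1, -6.7, -1.2, -0.0, 0.0, 0.067]
[-38.4, -4.1, -1.3, -0.0, 0.0, 0.067]
[-38.6, -1.6, -1.2, -0.0, 0.0, 0.067]
[-38.7, 1.0, -1.3, -0.0, 0.0, 0.067]
[-38.5, 3.6, -1.2, -0.0, 0.0, 0.067]
[-38.2, 6.2, -1.3, -0.0, 0.0, 0.067]
[-37.7, 8.7, -1.2, -0.0, 0.0, 0.067]
[-37.0, 11.2, -1.3, -0.0, 0.0, 0.068]
[-36.1, 13.7, -1.2, -0.0, 0.0, 0.067]
[-35.2, 16.1, -1.3, -0.0, 0.0, 0.068]
[-34.0, 18.5, -1.2, -0.0, 0.001, 0.067]
[-32.6, 20.7, -1.3, -0.0, 0.0, 0.068]
n 22 end [ 515. -233.  250.]
```

Call:
move_arm:
  deltas:
    - [-26,-29,-2,0,0,0.067]
    - [-28,-27,-2,0,0,0.067]
    - [-29,-25,-2,0,0,0.067]
    - [-31,-23,-2,0,0,0.067]
    - [-32,-21,-2,0,0,0.067]
  hand: 0.3

```text
t: 0.57
ee_pos: [306.2, 390.6, 229.7]
orientation: [-1.141, -2.926, 0.001]
ft_force: [0.7, -0.3, 0.4]
width: 57.8
```

Call:
move_arm:
  deltas:
    - [-34,-19,-2,0,0,0.067]
    - [-35,-16,-2,0,0,0.067]
    - [-36,-14,-2,0,0,0.067]
    - [-37,-12,-2,0,0,0.067]
    - [-38,-9,-2,0,0,0.067]

```text
t: 0.98
ee_pos: [366.2, 197.0, 239.6]
orientation: [-1.633, -2.683, 0.002]
ft_force: [1.5, 1.2, -0.0]
width: 31.1
```

Call:
move_arm:
  deltas:
    - [-38,-7,-2,0,0,0.067]
    - [-38,-4,-2,0,0,0.067]
    - [-39,-2,-2,0,0,0.067]
    - [-39,1,-2,0,0,0.067]
    - [-38,4,-2,0,0,0.067]

```text
t: 1.4
ee_pos: [422.4, 2.6, 250.8]
orientation: [2.077, 2.357, -0.0]
ft_force: [1.0, 0.9, -0.3]
width: 30.8
```

```bash
python3 - <<'E'
from h import *
where(); plan([515,-233,250],Rdown(-17.8))
E
```

```text
t 1.4 p [422.4   2.6 250.8] x [-0.126  0.992 -0.   ] y [0.992 0.126 0.   ] z [ 0. -0. -1.] F [ 1.   0.9 -0.3] w 30.8 q [-0.02  0.08  2.03 -0.    1.04 -0.15]
[-35.1, 8.9, 0.1, 0.0, 0.0, 0.062]
[-34.4, 11.0, 0.1, 0.0, 0.0, 0.062]
[-33.7, 13.2, 0.1, 0.0, 0.0, 0.063]
[-32.8, 15.2, 0.1, 0.0, 0.0, 0.062]
[-31.8, 17.3, 0.2, 0.0, 0.0, 0.063]
[-30.6, 19.2, 0.1, 0.0, 0.0, 0.062]
[-29.4, 21.1, 0.2, 0.0, 0.0, 0.063]
n 7 end [ 515. -233.  250.]
```

Call:
move_arm:
  deltas:
    - [-35,9,0,0,0,0.062]
    - [-34,11,0,0,0,0.062]
    - [-34,13,0,0,0,0.062]
    - [-33,15,0,0,0,0.062]
    - [-32,17,0,0,0,0.062]

```text
t: 1.82
ee_pos: [487.0, -177.0, 251.7]
orientation: [2.434, 1.984, 0.002]
ft_force: [0.6, 1.1, -0.3]
width: 30.7
```

Call:
move_arm:
  deltas:
    - [-31,19,0,0,0,0.062]
    - [-29,21,0,0,0,0.062]
    - [-3,2,0,0,0,0]
    - [0,0,0,0,0,0]

```text
t: 2.15
ee_pos: [514.5, -258.7, 250.6]
orientation: [2.566, 1.809, 0.001]
ft_force: [-0.7, 0.7, 0.3]
width: 30.5
```

```bash
python3 - <<'E'
from h import *
where(); d=shot('wrist','w1'); W=cloud(d)
m=(W[...,2]>66)&(W[...,2]<110); print(m.sum()); P=W[m]
n0=np.array([np.cos(-.31),np.sin(-.31)])
print(np.histogram(P[:,:2]@n0,np.arange(480,640,4)))
E
```

```text
t 2.15 p [ 514.5 -258.7  250.6] x [ 0.336  0.942 -0.001] y [ 0.942 -0.336  0.003] z [ 0.002 -0.002 -1.   ] F [-0.7  0.7  0.3] w 30.5 q [-0.49  0.32  1.72 -0.    1.1  -0.14]
5255
(array([  0,   0,   0, 122, 401, 711,  27,   0,   0,   0,   0,   0,   0,
         0,   0,   0,   0,   0,  21, 278, 396, 108,   0,   0,   0,   0,
         0,   0,   0,   0,   0,   0,   0,   0,   0,   0,   0,   0,   0]), array([480, 484, 488, 492, 496, 500, 504, 508, 512, 516, 520, 524, 528,
       532, 536, 540, 544, 548, 552, 556, 560, 564, 568, 572, 576, 580,
       584, 588, 592, 596, 600, 604, 608, 612, 616, 620, 624, 628, 632,
       636]))
```

View pics/w1.png

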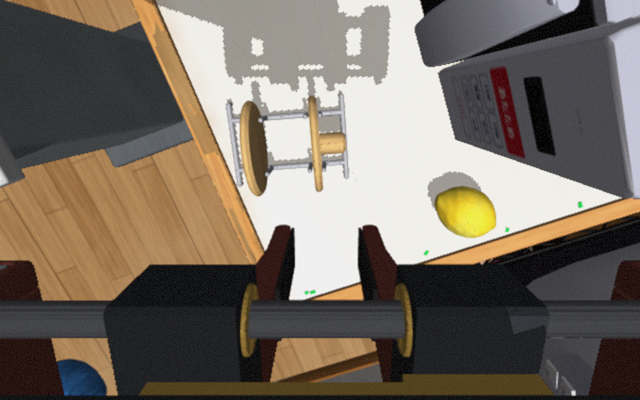

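```bash
python3 - <<'E'
from h import *
from scipy.optimize import least_squares
W=cloud(load('w1'))
sub=W[85:205,225:360].reshape(-1,3); sub=sub[np.isfinite(sub).all(1)]
n0=np.array([np.cos(-.31),np.sin(-.31)]); s=sub[:,:2]@n0
# lid surface model: signed distance to disc (cx,cy,yaw), centre z 52, half thick 4, R48 
def sd(P,p,knob):
    a=p[2]; n=np.array([np.cos(a),np.sin(a)]); t=np.array([-n[1],n[0]])
    d=P[:,:2]-p[:2]; ax=d@n; lat=d@t; r=np.hypot(lat,P[:,2]-52-p[3])
    def cyl(q0,q1): 
        return np.hypot(np.maximum(q0,0),np.maximum(q1,0))+np.minimum(np.maximum(q0,q1),0)
    D=cyl(np.abs(ax)-4,r-48)
    if knob: D=np.minimum(D,cyl(np.abs(ax-17)-13,r-11))
    return D
for nm,lo,hi,kn in (('lid',545,600,1),('plain',485,512,0)):
    P=sub[(s>lo)&(s<hi)&(sub[:,2]>50 if kn else sub[:,2]>60)]
    c=P[:,:2].mean(0)
    for x0 in ([*c,-.31,0],):
        if kn: x0[:2]=[513,-233]
        r=least_squares(lambda p:sd(P,p,kn),x0,loss='soft_l1',f_scale=1.5)
        print(nm,len(P),np.round(r.x,3),np.degrees(r.x[2]),'cost',r.cost)
w=obs(); 
E
```

```text
lid 1381 [ 5.13477e+02 -2.33432e+02 -2.61000e-01 -1.91300e+00] -14.955240067063748 cost 306.4398326309196
plain 1389 [ 4.53870e+02 -2.17156e+02 -2.66000e-01 -1.73800e+00] -15.257637173099939 cost 220.12415358652345
```

```bash
python3 - <<'E'
from h import *
where(); plan([513.5,-233.4,160],Rdown(-15.1),n=5)
E
```

```text
t 2.2 p [ 514.4 -258.2  250.7] x [ 0.335  0.942 -0.001] y [ 0.942 -0.335  0.003] z [ 0.002 -0.002 -1.   ] F [-0.3 -0.1 -0.4] w 31.0 q [-0.49  0.32  1.72 -0.    1.1  -0.14]
[4.6, -1.9, 18.1, 0.001, 0.0, -0.016]
[4.7, -1.8, 18.1, 0.0, 0.0, -0.016]
[4.7, -1.7, 18.1, 0.001, 0.0, -0.015]
[4.7, -1.7, 18.2, 0.0, 0.001, -0.016]
[4.7, -1.5, 18.1, 0.001, 0.0, -0.015]
n 5 end [ 513.5 -233.5  160. ]
```

Call:
move_arm:
  deltas:
    - [4.6,-1.9,18,0,0,-0.016]
    - [4.7,-1.8,18,0,0,-0.016]
    - [4.7,-1.7,18,0,0,-0.016]
    - [4.7,-1.7,18,0,0,-0.015]
    - [4.7,-1.5,18,0,0,-0.015]

```text
t: 2.62
ee_pos: [514.0, -228.4, 162.0]
orientation: [2.478, 1.916, 0.007]
ft_force: [-0.5, -0.7, -0.4]
width: 30.9
```

```bash
python3 - <<'E'
from h import *
where(); plan([513.5,-233.4,120],Rdown(-15.1),n=3)
E
```

```text
t 2.62 p [ 514.  -228.4  162. ] x [ 0.252  0.968 -0.002] y [ 0.968 -0.252  0.01 ] z [ 0.009 -0.004 -1.   ] F [-0.5 -0.7 -0.4] w 30.9 q [-0.44  0.41  1.82 -0.    0.9  -0.18]
[-1.6, 0.1, 14.0, 0.003, 0.001, 0.003]
[-1.6, 0.2, 14.0, 0.003, 0.0, 0.003]
[-1.7, 0.2, 14.0, 0.004, 0.001, 0.003]
n 3 end [ 513.5 -233.4  120. ]
```

Call:
move_arm:
  deltas:
    - [-1.6,0,14,0.003,0,0.003]
    - [-1.6,0.2,13,0.003,0,0.003]
    - [-1.6,0.2,13,0.003,0,0.003]
    - [0,0,0,0,0,0]

```text
t: 2.95
ee_pos: [509.4, -225.6, 117.1]
orientation: [-2.481, -1.918, 0.007]
ft_force: [-0.8, 1.8, -0.9]
width: 30.7
```

```bash
python3 - <<'E'
from h import *
d=shot('wrist','w2'); where(); plan([513.5,-233.4,71],Rdown(-15.1),n=4)
E
```

```text
t 3.0 p [ 509.9 -225.8  118.1] x [0.252 0.968 0.   ] y [ 0.968 -0.252 -0.006] z [-0.006  0.002 -1.   ] F [0.3 0.8 0.3] w 31.0 q [-0.44  0.47  1.85 -0.    0.83 -0.18]
[-1.6, 1.4, 11.8, -0.002, -0.0, 0.002]
[-1.6, 1.4, 11.7, -0.001, -0.0, 0.002]
[-1.6, 1.4, 11.8, -0.002, -0.0, 0.002]
[-1.6, 1.4, 11.8, -0.001, -0.0, 0.003]
n 4 end [ 513.5 -233.4   71. ]
```

View pics/w2.png

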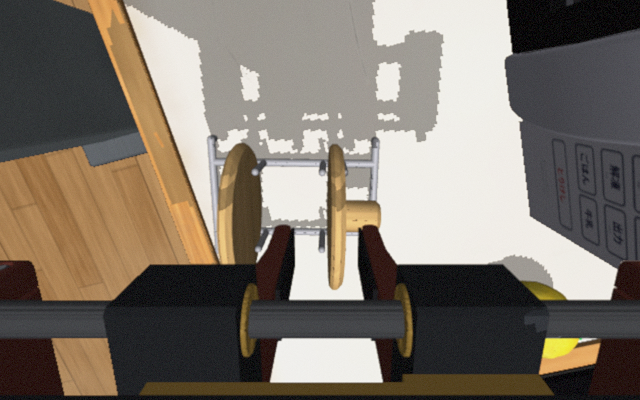

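Call:
move_arm:
  deltas:
    - [-2,1.7,8,0,0,0.002]
    - [-2,1.7,9,0,0,0.002]
    - [-2,1.5,9,0,0,0.002]
    - [-1.6,1.4,9,0,0,0.002]

```text
t: 3.33
ee_pos: [516.9, -236.4, 84.2]
orientation: [2.492, 1.911, -0.0]
ft_force: [0.5, -0.4, -0.1]
width: 30.5
```

```bash
python3 - <<'E'
from h import *
where(); plan([513.5,-233.4,71],Rdown(-15.1),n=1)
E
```

```text
t 3.33 p [ 516.9 -236.4   84.2] x [ 0.26   0.966 -0.001] y [ 0.966 -0.26   0.001] z [ 0.001 -0.001 -1.   ] F [ 0.5 -0.4 -0.1] w 30.5 q [-0.45  0.54  1.84 -0.    0.77 -0.19]
[2.0, -4.1, 13.2, 0.001, 0.001, 0.001]
n 1 end [ 513.5 -233.4   71. ]
```

Call:
move_arm:
  deltas:
    - [1,-2.2,7,0,0,0]
    - [0.5,-1,5,0,0,0]
    - [0,0,0,0,0,0]

```text
t: 3.58
ee_pos: [513.3, -234.5, 68.6]
orientation: [-2.494, -1.909, 0.002]
ft_force: [-0.5, 0.9, 0.3]
width: 30.8
```

```bash
python3 - <<'E'
from h import *
d=shot('wrist','w3'); where(); plan([513.5,-233.4,71],Rdown(-15.1),n=1)
E
```

```text
t 3.63 p [ 513.4 -234.6   68.9] x [ 0.261  0.965 -0.001] y [ 0.965 -0.261 -0.001] z [-0.001 -0.001 -1.   ] F [-0.5 -0.  -0.3] w 30.7 q [-0.45  0.56  1.85 -0.    0.73 -0.18]
[1.1, -0.2, -2.1, -0.001, 0.001, -0.0]
n 1 end [ 513.5 -233.4   71. ]
```

View pics/w3.png

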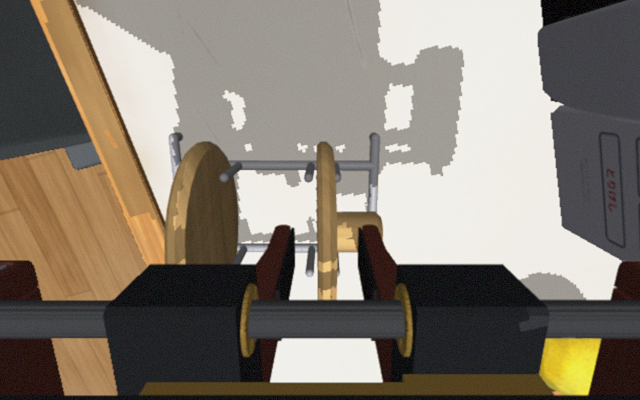

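Call:
move_arm:
  deltas:
    - [0,0,-1,0,0,0]
    - [0,0,0,0,0,0]
    - [0,0,0,0,0,0]
    - [0,0,0,0,0,0]
    - [0,0,0,0,0,0]
  hand: 1

```text
t: 4.05
ee_pos: [512.6, -234.3, 70.7]
orientation: [-2.493, -1.909, 0.004]
ft_force: [-3.0, -0.6, -1.8]
width: 8.0
```

Call:
move_arm:
  deltas:
    - [0,0,-5,0,0,0]
    - [0,0,-15,0,0,0]
    - [0,0,-20,0,0,0]
    - [0,0,-20,0,0,0]
    - [0,0,-15,0,0,0]

```text
t: 4.47
ee_pos: [511.5, -233.3, 146.3]
orientation: [-2.49, -1.906, 0.006]
ft_force: [-0.2, 0.2, -0.9]
width: 7.7
```

```bash
python3 - <<'E'
from h import *
where();d=shot('scene','s1'); 
b=cv2.imread('pics/s1.png');cv2.imwrite('pics/s1z.png',cv2.resize(b[120:320,240:520],None,fx=2.8,fy=2.8,interpolation=3))
E
```

```text
t 4.47 p [ 511.5 -233.3  146.3] x [0.261 0.965 0.   ] y [ 0.965 -0.261 -0.007] z [-0.006  0.002 -1.   ] F [-0.2  0.2 -0.9] w 7.7 q [-0.45  0.44  1.82 -0.    0.89 -0.18]
```

View pics/s1z.png

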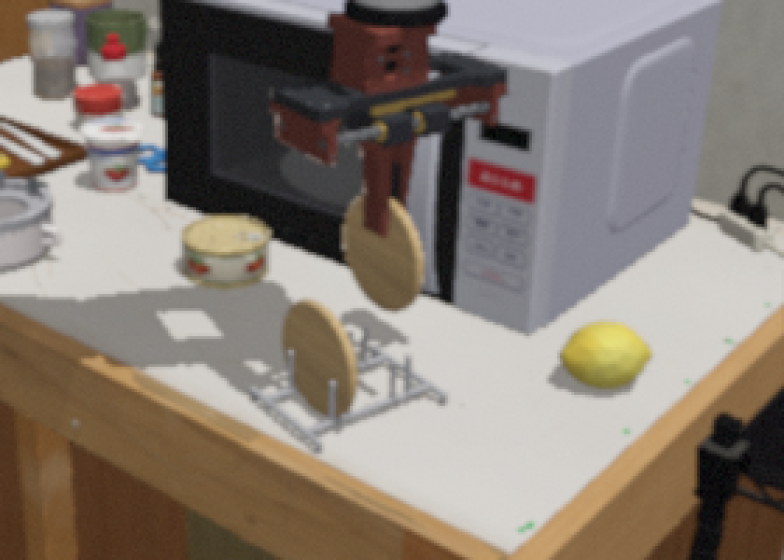

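```bash
python3 - <<'E'
from h import *
plan([490,-72,140],Rdown(-8.5,-55),n=14)
E
```

```text
[10.7, -4.6, 0.7, -0.069, 0.004, -0.008]
[10.8, -4.6, 0.4, -0.069, 0.004, -0.008]
[10.8, -4.5, 0.1, -0.069, 0.004, -0.008]
[10.9, -4.4, -0.2, -0.069, 0.004, -0.007]
[10.9, -4.3, -0.4, -0.069, 0.004, -0.008]
[10.9, -4.2, -0.7, -0.068, 0.004, -0.008]
[11.0, -4.0, -0.9, -0.069, 0.004, -0.007]
[11.0, -3.9, -1.1, -0.068, 0.004, -0.008]
[11.0, -3.7, -1.3, -0.069, 0.004, -0.007]
[11.0, -3.6, -1.5, -0.068, 0.004, -0.008]
[11.1, -3.3, -1.7, -0.069, 0.004, -0.007]
[11.1, -3.2, -1.9, -0.068, 0.004, -0.008]
[11.1, -2.9, -2.1, -0.069, 0.003, -0.007]
[11.2, -2.7, -2.3, -0.068, 0.004, -0.008]
n 14 end [490. -72. 140.]
```

Call:
move_arm:
  deltas:
    - [11,-4,-5,-0.05,0.004,-0.008]
    - [14,-4,-5,-0.069,0.004,-0.008]
    - [16,-4,0,-0.069,0.004,-0.008]
    - [16,-4,0,-0.069,0.004,-0.007]
    - [16,-4,0,-0.069,0.004,-0.008]

```text
t: 4.93
ee_pos: [518.9, -161.3, 162.5]
orientation: [2.233, 1.777, 0.328]
ft_force: [0.2, -0.5, -1.2]
width: 7.7
```

Call:
move_arm:
  deltas:
    - [11,-4,0,-0.069,0.004,-0.008]
    - [11,-4,-1,-0.069,0.004,-0.008]
    - [11,-4,-1,-0.069,0.004,-0.008]
    - [11,-4,-1,-0.069,0.004,-0.007]
    - [8,-4,-1,-0.069,0.004,-0.008]

```text
t: 5.35
ee_pos: [515.7, -120.1, 162.9]
orientation: [2.067, 1.711, 0.537]
ft_force: [0.3, 0.4, -0.3]
width: 8.1
```

```bash
python3 - <<'E'
from h import *
where();plan([490,-72,140],Rdown(-8.5,-55))
E
```

```text
t 5.35 p [ 515.7 -120.1  162.9] x [0.176 0.984 0.038] y [ 0.829 -0.169  0.533] z [ 0.531 -0.062 -0.845] F [ 0.3  0.4 -0.3] w 8.1 q [-0.31  0.24  2.25  0.86  0.14 -0.95]
[10.5, -10.4, 0.7, -0.099, -0.002, -0.012]
[10.6, -10.3, -0.4, -0.099, -0.002, -0.012]
[10.7, -10.1, -1.4, -0.099, -0.002, -0.012]
[10.8, -9.8, -2.4, -0.099, -0.002, -0.011]
n 4 end [490. -72. 140.]
```

```bash
python3 - <<'E'
from h import *
from scipy.optimize import least_squares
D=[(.4237,1.6305,1.0886,np.hypot(245.96,574.1),222.1),(.32,1.72,1.10,np.hypot(514.4,258.2),250.7),(.56,1.85,.73,np.hypot(513.4,234.6),68.9),(.08,2.03,1.04,422.4,250.8),(.41,1.82,.90,np.hypot(514,228.4),162),(.47,1.85,.83,np.hypot(509.9,225.8),118.1),(.54,1.84,.77,np.hypot(516.9,236.4),84.2)]
D=np.array(D)
def fk(p,q2,q3,q5):
    h,a,L2,L3,L4,e=p
    r=a+L2*np.sin(q2)+L3*np.sin(q2+q3)+e*np.sin(q2+q3-np.pi/2)+L4*np.sin(q2+q3+q5)
    z=h+L2*np.cos(q2)+L3*np.cos(q2+q3)+e*np.cos(q2+q3-np.pi/2)+L4*np.cos(q2+q3+q5)
    return r,z
def f(p):
    r,z=fk(p,*D[:,:3].T); return np.r_[r-D[:,3],z-D[:,4],(p-np.array([250,0,550,500,280,0]))*.02]
s=least_squares(f,[250,0,550,500,280,0]);print(np.round(s.x),np.round(s.fun,1))
p=s.x
# for lid tilt th (from horizontal), TCP z = 65.5 sin th+8 , find r with q5=.13
from scipy.optimize import fsolve
for th in (35,40,45,50,55):
    t=np.radians(th); z=65.5*np.sin(t)+8
    for q5 in (.13,.3):
        g=lambda v:fk(p,v[0],np.pi/2+t-q5-v[0],q5)[1]-z
        v=fsolve(g,[.8]); print(th,q5,'q2,q3',v[0],np.pi/2+t-q5-v[0],'r',fk(p,v[0],np.pi/2+t-q5-v[0],q5)[0], 'edge r',fk(p,v[0],np.pi/2+t-q5-v[0],q5)[0]+65.5*np.cos(t))
E
```

```text
[216.   3. 556. 483. 210. -74.] [ 0.1  0.   1.9 -0.3  1.1 -1.3 -1.5  1.4 -0.6  0.1 -1.3  0.4  1.2 -1.2
 -0.7  0.1  0.1 -0.3 -1.4 -1.5]
35 0.13 q2,q3 1.127309022026588 0.9243525429663242 r 1071.0297131644002 edge r 1124.6841720653292
35 0.3 q2,q3 1.2642391397644697 0.6174224252284424 r 1142.1389059791989 edge r 1195.793364880128
40 0.13 q2,q3 1.0203446686774056 1.118583358915223 r 1004.8523513826428 edge r 1055.028262406936
40 0.3 q2,q3 1.1559843010296726 0.8129437265629558 r 1089.0799670031533 edge r 1139.2558780274464
45 0.13 q2,q3 0.9144555785081925 1.3117389116841525 r 929.6052788520511 edge r 975.92077301977
45 0.3 q2,q3 1.0491122538492732 1.0070822363430718 r 1026.0540883381193 edge r 1072.3695825058383
50 0.13 q2,q3 0.8094758200317483 1.503985132760313 r 846.0733045114584 edge r 888.1758929459268
50 0.3 q2,q3 0.9434213270211392 1.200039625770922 r 953.7961711491489 edge r 995.8987595836172
55 0.13 q2,q3 0.7052738479499778 1.6954535674417999 r 755.0860797132102 edge r 792.6553362942037
55 0.3 q2,q3 0.8387605572766216 1.3919668581151563 r 873.0875494086731 edge r 910.6568059896666
```

```bash
cat >> h.py <<'E'
from scipy.optimize import least_squares
LNK=np.array([216.,3,556,483,210,-74])
LO=np.array([-3,-.9,.09,-1.31,.11,-2.54]);HI=np.array([3,2.11,2.58,4.45,2.69,2.54])
def FK(q,p=LNK):
    h,a,L2,L3,L4,e=p
    Rw=R.from_euler('ZYZYZ',[q[0],q[1]+q[2],q[3],q[4],q[5]]) if False else R.from_euler('z',q[0])*R.from_euler('y',q[1]+q[2])*R.from_euler('z',q[3])*R.from_euler('y',q[4])*R.from_euler('z',q[5])
    s=q[1]+q[2]
    r=a+L2*np.sin(q[1])+L3*np.sin(s)-e*np.cos(s); z=h+L2*np.cos(q[1])+L3*np.cos(s)+e*np.sin(s)
    pos=np.array([r*np.cos(q[0]),r*np.sin(q[0]),z])+L4*Rw.apply([0,0,1])
    return pos,Rw*R.from_euler('z',np.pi/2)
def IK(p,Rt,q0):
    def f(q):
        a,b=FK(q); return np.r_[(a-p)/100,(b.inv()*Rt).as_rotvec(),1e-4*(q-q0)]
    m=.02
    s=least_squares(f,np.clip(q0,LO+m+1e-3,HI-m-1e-3),bounds=(LO+m,HI-m)); return s.x,np.abs(s.fun[:6]).max()
E
python3 - <<'E'
from h import *
o=obs(); a,b=FK(o['qpos']); print(a-o['ee_pos'],(b.inv()*R.from_rotvec(o['orientation'])).as_rotvec())
th=38; t=np.radians(th)
for lx,ly in ((480,-75),(500,-75),(480,0),(480,60)):
  for H in range(-180,181,30):
    # edge contact, tool pos
    h=np.array([np.cos(np.radians(H)),np.sin(np.radians(H))])
    edge=np.array([lx,ly])+48*h
    p=np.r_[edge-65.5*np.cos(t)*h,65.5*np.sin(t)+8]
    best=None
    for q0 in ([-.1,.3,2.2,1.5,.6,-1.5],[-.1,.3,2.2,-1,.6,1.],[-.1,.3,2.2,3,.6,2.],[-.1,.3,2.2,3,.6,-2.]):
        q,e=IK(p,Rdown(H,-(90-th)),np.array(q0))
        if e<.01: print(lx,ly,H,np.round(p),np.round(q,2))
E
```

```text
[-53.7591892   -6.00667145 -15.46122063] [5.55111512e-17 2.77555756e-16 3.19189120e-16]
```

```bash
sed -i 's/LNK=.*/LNK=np.array([317.,3,556,483,311,-74])/' h.py
cat > srch.py <<'E'
from h import *
o=obs(); a,b=FK(o['qpos']); print(a-o['ee_pos'])
import sys
for th in (36,42):
 t=np.radians(th)
 for lx,ly in ((480,-75),(540,-75),(480,0),(480,60)):
  for H in range(-180,181,30):
    h=np.array([np.cos(np.radians(H)),np.sin(np.radians(H))])
    edge=np.array([lx,ly])+48*h
    p=np.r_[edge-65.5*np.cos(t)*h,65.5*np.sin(t)+8]
    seen=[]
    for q0 in ([-.1,.3,2.2,1.5,.6,-1.5],[-.1,.3,2.2,-1,.6,1.],[-.1,.3,2.2,3,.6,2.],[-.1,.3,2.2,3,.6,-2.]):
        q,e=IK(p,Rdown(H,-(90-th)),np.array(q0))
        if e<.01 and not any(np.allclose(q,s,atol=.05) for s in seen): seen.append(q); print(th,lx,ly,H,np.round(p),np.round(q,2))
E
python3 srch.py
```

```text
[ -0.13054059 -12.31359944   0.18545074]
```

```bash
sed -i 's/pos=np.array(\[r\*np.cos(q\[0\]),r\*np.sin(q\[0\]),z\])/pos=np.array([r*np.cos(q[0])-12*np.sin(q[0]),r*np.sin(q[0])+12*np.cos(q[0]),z])/' h.py
python3 - <<'E'
from h import *
o=obs(); a,b=FK(o['qpos']); print(a-o['ee_pos'])
q=o['qpos']
print(IK(o['ee_pos'],R.from_rotvec(o['orientation']),q+.05))
for z in (60,150,250):
  for H in range(-180,180,30):
    best=min((IK([480,-40,z],Rdown(H,-50),np.array(q0)) for q0 in ([-.1,.3,2.2,1.5,.6,-1.5],[-.1,.3,2.2,-1,.6,1.],[-.1,.3,2.2,3,.6,2.],[-.1,.3,2.2,3,.6,-2.])),key=lambda s:s[1])
    print(z,H,np.round(best[0],2),best[1])
E
```

```text
[ 3.55152302 -0.89246082  0.18545074]
(array([-0.31252895,  0.23967151,  2.26087382,  0.88451319,  0.13463138,
       -0.97487305]), np.float64(4.360420025051326e-09))
60 -180 [-0.14  0.88  1.5   0.04  1.59  2.52] 0.5280699003498286
60 -150 [ 0.05  0.86  1.54 -0.25  1.54  2.52] 0.30559446963588754
60 -120 [ 0.21  0.8   1.7  -0.53  1.35  2.52] 0.1358781804988316
60 -90 [ 0.34  0.73  1.93 -0.86  1.1   2.52] 0.06765164143177131
60 -60 [ 0.36  0.65  2.16 -1.28  0.83  2.52] 0.09033387812769768
60 -30 [0.24 0.56 2.33 4.43 0.59 2.52] 0.1880600345002893
60 0 [-0.35  0.52  2.39  2.23  0.48 -2.52] 0.2537400540596778
60 30 [-0.53  0.59  2.28  1.58  0.69 -2.52] 0.15168807956598537
60 60 [-0.59  0.67  2.09  1.09  0.93 -2.52] 0.07598019133545175
60 90 [-0.51  0.75  1.85  0.71  1.2  -2.52] 0.08934125131155045
60 120 [-0.36  0.83  1.64  0.41  1.43 -2.52] 0.1971487646693345
60 150 [-0.19  0.87  1.52  0.14  1.57 -2.52] 0.39594254735718754
150 -180 [-0.12  0.76  1.5   0.    1.73  2.52] 0.5419560612926235
150 -150 [ 0.06  0.73  1.55 -0.27  1.66  2.52] 0.2815445440060983
150 -120 [ 0.23  0.66  1.71 -0.55
[... 713 characters left out ...]
 -0.31  1.81  2.52] 0.24252355942976755
250 -120 [ 0.25  0.52  1.69 -0.58  1.61  2.52] 0.010717463756070526
250 -90 [ 0.37  0.39  1.93 -0.83  1.34  2.36] 1.4944225745772144e-08
250 -60 [ 0.4   0.23  2.18 -1.13  1.    2.23] 2.3029912213368142e-08
250 -30 [0.22 0.07 2.44 4.43 0.55 2.39] 0.0491824830747929
250 0 [-0.22 -0.01  2.47  2.36  0.24 -2.52] 0.004653877610426726
250 30 [-0.56  0.11  2.34  1.37  0.76 -2.19] 1.6138017783218214e-08
250 60 [-0.63  0.28  2.1   0.99  1.15 -2.29] 9.882540105699e-09
250 90 [-0.55  0.43  1.85  0.72  1.45 -2.43] 9.322700056816021e-09
250 120 [-0.39  0.55  1.62  0.46  1.7  -2.52] 0.09666894698769644
250 150 [-0.22  0.63  1.48  0.2   1.86 -2.52] 0.36357831247411526
```

```bash
cat > srch.py <<'E'
from h import *
res=[]
for th in (40,46,52):
 t=np.radians(th)
 for lx in (460,500,540,580):
  for ly in (-130,-60,0):
   for H in (-120,-100,-80,-60,-40,40,60,80,100):
    h=np.array([np.cos(np.radians(H)),np.sin(np.radians(H))])
    edge=np.array([lx,ly])+48*h
    p=np.r_[edge-65.5*np.cos(t)*h,65.5*np.sin(t)+8]
    q0=np.array([.3,.5,2.0,-.9,1.1,2.3]) if H<0 else np.array([-.5,.5,2.,1.,1.1,-2.3])
    q,e=IK(p,Rdown(H,-(90-th)),q0)
    if e<.05: res.append((th,lx,ly,H,round(e,4),np.round(q,2).tolist(),round(float(np.min(np.r_[q-LO,HI-q])),2)))
for r in res: print(*r)
E
python3 srch.py
```

```text
40 540 -130 -100 0.0255 [0.15, 0.8, 1.78, -0.89, 1.14, 2.52] 0.02
40 540 -130 -80 0.0358 [0.17, 0.75, 1.95, -1.17, 0.95, 2.52] 0.02
40 540 -130 60 0.032 [-0.69, 0.77, 1.89, 1.03, 1.03, -2.52] 0.02
40 540 -130 80 0.0405 [-0.64, 0.82, 1.71, 0.78, 1.23, -2.52] 0.02
40 540 -60 -100 0.04 [0.26, 0.82, 1.74, -0.8, 1.21, 2.52] 0.02
40 540 -60 -80 0.0345 [0.3, 0.76, 1.91, -1.05, 1.01, 2.52] 0.02
40 540 -60 60 0.0461 [-0.57, 0.74, 1.97, 1.12, 0.96, -2.52] 0.02
40 540 -60 80 0.0418 [-0.54, 0.79, 1.8, 0.85, 1.15, -2.52] 0.02
40 540 0 -80 0.0348 [0.41, 0.77, 1.86, -0.97, 1.07, 2.52] 0.02
40 540 0 80 0.0413 [-0.45, 0.77, 1.86, 0.93, 1.09, -2.52] 0.02
40 580 -130 -120 0.028 [0.09, 0.9, 1.51, -0.67, 1.39, 2.52] 0.02
40 580 -130 -100 0.0 [0.15, 0.84, 1.7, -0.91, 1.17, 2.52] 0.02
40 580 -130 -80 0.0103 [0.17, 0.78, 1.88, -1.18, 0.96, 2.52] 0.02
40 580 -130 40 0.0376 [-0.64, 0.73, 2.0, 1.37, 0.84, -2.52] 0.02
40 580 -130 60 0.0081 [-0.65, 0.79, 1.83, 1.07, 1.04, -2.52] 0.02
40 580 -130 80 0.0092 [-0.61, 0.85, 1.64, 0.81, 1.25, -2.52] 0.02
40 580 -60 -100 0.0105 [0.26, 0.85, 1.66, -0.82, 1.24, 2.52] 0.0
[... 9196 characters left out ...]
 0.62, 2.06, 1.38, 0.6, -2.35] 0.19
52 580 -60 60 0.0 [-0.44, 0.66, 1.93, 1.03, 0.8, -2.33] 0.21
52 580 -60 80 0.0 [-0.43, 0.72, 1.78, 0.78, 1.0, -2.39] 0.15
52 580 -60 100 0.0 [-0.39, 0.77, 1.64, 0.59, 1.19, -2.49] 0.05
52 580 0 -120 0.0362 [0.21, 0.81, 1.55, -0.47, 1.3, 2.52] 0.02
52 580 0 -100 0.0 [0.27, 0.75, 1.69, -0.67, 1.12, 2.44] 0.1
52 580 0 -80 0.0 [0.3, 0.7, 1.83, -0.87, 0.92, 2.35] 0.19
52 580 0 -60 0.0 [0.29, 0.65, 1.98, -1.15, 0.72, 2.32] 0.16
52 580 0 40 0.0 [-0.29, 0.61, 2.1, 1.53, 0.54, -2.39] 0.15
52 580 0 60 0.0 [-0.34, 0.65, 1.98, 1.12, 0.74, -2.33] 0.21
52 580 0 80 0.0 [-0.34, 0.7, 1.83, 0.85, 0.94, -2.37] 0.17
52 580 0 100 0.0 [-0.31, 0.75, 1.69, 0.65, 1.14, -2.46] 0.08
```

```bash
python3 - <<'E'
from h import *
o=obs()
for th in (54,56,58,60):
  for x in (510,540):
    for z in (64,120): print(th,x,z,[ (np.round(a,2).tolist(),round(e,4)) for a,e in [IK([x,-72,z],Rdown(-8.5,-(90-th)),o['qpos'])]])
E
```

```text
54 510 64 [([-0.25, 0.48, 2.3, 2.44, 0.21, -2.52], np.float64(0.096))]
54 510 120 [([-0.21, 0.33, 2.33, 2.47, 0.13, -2.52], np.float64(0.0452))]
54 540 64 [([-0.22, 0.5, 2.25, 2.46, 0.19, -2.52], np.float64(0.084))]
54 540 120 [([-0.2, 0.37, 2.28, 2.48, 0.13, -2.52], np.float64(0.0501))]
56 510 64 [([-0.23, 0.47, 2.3, 2.45, 0.18, -2.52], np.float64(0.077))]
56 510 120 [([-0.21, 0.34, 2.33, 2.46, 0.13, -2.52], np.float64(0.0454))]
56 540 64 [([-0.21, 0.49, 2.24, 2.47, 0.15, -2.52], np.float64(0.0657))]
56 540 120 [([-0.2, 0.37, 2.28, 2.48, 0.13, -2.52], np.float64(0.0503))]
58 510 64 [([-0.22, 0.47, 2.29, 2.46, 0.14, -2.52], np.float64(0.0585))]
58 510 120 [([-0.21, 0.34, 2.33, 2.46, 0.13, -2.52], np.float64(0.0455))]
58 540 64 [([-0.2, 0.49, 2.24, 2.47, 0.13, -2.52], np.float64(0.0541))]
58 540 120 [([-0.2, 0.37, 2.28, 2.48, 0.13, -2.52], np.float64(0.0504))]
60 510 64 [([-0.21, 0.47, 2.29, 2.46, 0.13, -2.52], np.float64(0.0506))]
60 510 120 [([-0.18, 0.32, 2.25, 0.24, 0.13, -0.27], np.float64(0.0696))]
60 540 64 [([-0.2, 0.49, 2.24, 2.47, 0.13, -2.52], np.float64(0.0543))]
60 540 120 [([-0.16, 0.35, 2.19, 0.06, 0.13, -0.07], np.float64(0.0553))]
```

```bash
python3 - <<'E'
from h import *
o=obs()
for th in (40,45,50,55):
  for H in range(-50,51,10):
    t=np.radians(th); z=65.5*np.sin(t)+8; out=[]
    for q0 in (o['qpos'],[-.3,.45,2.2,2.,.4,-2.2],[.1,.45,2.2,-1.,.4,1.5],[.1,.45,2.2,4.2,.4,2.2],[.1,.45,2.2,3,.4,-2.4]):
        q,e=IK([520,-72,z],Rdown(H,-(90-th)),np.array(q0))
        out.append((e,np.round(q,2).tolist()))
    print(th,H,min(out))
E
```

```text
40 -50 (np.float64(0.20217404151976281), [0.25, 0.65, 2.09, -1.29, 0.76, 2.35])
40 -40 (np.float64(0.16130909274489041), [0.16, 0.61, 2.25, 4.43, 0.59, 2.52])
40 -30 (np.float64(0.17492463845298797), [0.14, 0.61, 2.26, 4.34, 0.58, 2.52])
40 -20 (np.float64(0.21071622541783602), [0.08, 0.58, 2.29, 4.13, 0.51, 2.52])
40 -10 (np.float64(0.24427916640630207), [0.02, 0.57, 2.31, 3.91, 0.45, 2.52])
40 0 (np.float64(0.22304250926639865), [-0.39, 0.58, 2.31, 2.19, 0.49, -2.52])
40 10 (np.float64(0.18872421539165055), [-0.46, 0.6, 2.28, 1.97, 0.56, -2.52])
40 20 (np.float64(0.153550119081013), [-0.51, 0.62, 2.24, 1.76, 0.63, -2.52])
40 30 (np.float64(0.11999670364888718), [-0.56, 0.65, 2.19, 1.57, 0.71, -2.52])
40 40 (np.float64(0.09036999146439077), [-0.59, 0.67, 2.13, 1.39, 0.79, -2.52])
40 50 (np.float64(0.06902264444875167), [-0.61, 0.7, 2.06, 1.23, 0.88, -2.52])
45 -50 (np.float64(0.1466510827694225), [0.2, 0.61, 2.12, -1.29, 0.67, 2.29])
45 -40 (np.float64(0.11014546730355981), [0.13, 0.58, 2.25, 4.43, 0.53, 2.52])
45 -30 (np.float64(0.12319874472080693), [0.11, 0.57, 2.27, 4.31, 0.5, 2
[... 1698 characters left out ...]
2977187065142), [0.02, 0.52, 2.27, 4.25, 0.35, 2.52])
55 -20 (np.float64(0.050793724800467864), [-0.04, 0.5, 2.28, 4.04, 0.27, 2.52])
55 -10 (np.float64(0.08268820401189039), [-0.09, 0.49, 2.28, 3.84, 0.19, 2.52])
55 0 (np.float64(0.057794623707812014), [-0.28, 0.5, 2.29, 2.28, 0.26, -2.52])
55 10 (np.float64(0.029629442714877174), [-0.33, 0.51, 2.28, 2.06, 0.34, -2.52])
55 20 (np.float64(0.005587430113004845), [-0.39, 0.53, 2.26, 1.85, 0.42, -2.52])
55 30 (np.float64(7.615023223106475e-09), [-0.45, 0.54, 2.22, 1.57, 0.49, -2.45])
55 40 (np.float64(1.3715596963725929e-08), [-0.48, 0.56, 2.16, 1.33, 0.58, -2.39])
55 50 (np.float64(1.6313927153621677e-08), [-0.5, 0.58, 2.1, 1.13, 0.67, -2.37])
```

```bash
python3 - <<'E'
from h import *
o=obs()
for (x,y) in ((490,-40),(500,-50),(500,-70)):
 for th in (53,55,57):
  for H in (30,40,50):
    t=np.radians(th); z=65.5*np.sin(t)+6
    for zz in (z-15,z,z+50):
      q,e=IK([x,y,zz],Rdown(H,-(90-th)),np.array([-.49,.55,2.13,1.2,.62,-2.38]))
      print(x,y,th,H,round(zz),round(e,4),np.round(q,2))
E
```

```text
490 -40 53 30 43 0.0486 [-0.42  0.57  2.28  1.66  0.5  -2.52]
490 -40 53 30 58 0.0326 [-0.42  0.54  2.29  1.66  0.51 -2.52]
490 -40 53 30 108 0.0 [-0.42  0.41  2.31  1.56  0.51 -2.39]
490 -40 53 40 43 0.0287 [-0.46  0.59  2.23  1.46  0.57 -2.52]
490 -40 53 40 58 0.0141 [-0.46  0.55  2.25  1.47  0.58 -2.52]
490 -40 53 40 108 0.0 [-0.46  0.43  2.25  1.32  0.61 -2.35]
490 -40 53 50 43 0.0145 [-0.48  0.61  2.18  1.28  0.65 -2.52]
490 -40 53 50 58 0.0007 [-0.49  0.58  2.19  1.28  0.66 -2.52]
490 -40 53 50 108 0.0 [-0.49  0.45  2.19  1.14  0.71 -2.34]
490 -40 55 30 45 0.0299 [-0.4   0.56  2.28  1.67  0.47 -2.52]
490 -40 55 30 60 0.0137 [-0.4   0.52  2.29  1.68  0.48 -2.52]
490 -40 55 30 110 0.0 [-0.4   0.39  2.3   1.47  0.48 -2.28]
490 -40 55 40 45 0.0119 [-0.44  0.58  2.24  1.47  0.55 -2.52]
490 -40 55 40 60 0.0 [-0.44  0.54  2.25  1.46  0.55 -2.51]
490 -40 55 40 110 0.0 [-0.44  0.41  2.24  1.26  0.58 -2.26]
490 -40 55 50 45 0.0 [-0.47  0.59  2.19  1.28  0.62 -2.51]
490 -40 55 50 60 0.0 [-0.47  0.56  2.19  1.24  0.63 -2.46]
490 -40 55 50 110 0.0 [-0.47  0.44  2.18  1.09  0.68 -2.27]
490 -
[... 3078 characters left out ...]
50 45 0.0 [-0.52  0.61  2.14  1.2   0.65 -2.47]
500 -70 55 50 60 0.0 [-0.52  0.57  2.14  1.16  0.66 -2.42]
500 -70 55 50 110 0.0 [-0.52  0.46  2.14  1.03  0.72 -2.25]
500 -70 57 30 46 0.0 [-0.44  0.56  2.25  1.62  0.47 -2.51]
500 -70 57 30 61 0.0 [-0.44  0.52  2.25  1.54  0.47 -2.42]
500 -70 57 30 111 0.0 [-0.44  0.39  2.24  1.28  0.49 -2.13]
500 -70 57 40 46 0.0 [-0.48  0.57  2.2   1.36  0.54 -2.43]
500 -70 57 40 61 0.0 [-0.48  0.54  2.2   1.3   0.55 -2.37]
500 -70 57 40 111 0.0 [-0.48  0.42  2.19  1.11  0.6  -2.15]
500 -70 57 50 46 0.0 [-0.5   0.59  2.14  1.15  0.62 -2.4 ]
500 -70 57 50 61 0.0 [-0.5   0.56  2.14  1.11  0.64 -2.35]
500 -70 57 50 111 0.0 [-0.5   0.44  2.13  0.98  0.7  -2.18]
```

```bash
python3 - <<'E'
from h import *
plan([500,-50,120],Rdown(45,-34),n=10)
E
```

```text
[6.5, -4.8, 2.4, -0.001, 0.05, -0.083]
[6.7, -4.2, 2.7, -0.001, 0.05, -0.082]
[6.9, -3.7, 3.0, -0.001, 0.05, -0.082]
[7.0, -3.1, 3.4, -0.001, 0.05, -0.083]
[7.1, -2.5, 3.7, -0.001, 0.049, -0.082]
[7.0, -2.0, 4.0, -0.001, 0.05, -0.083]
[7.0, -1.4, 4.4, -0.001, 0.049, -0.082]
[6.8, -0.8, 4.7, -0.001, 0.05, -0.083]
[6.6, -0.2, 5.1, -0.001, 0.049, -0.082]
[6.4, 0.2, 5.4, -0.0, 0.05, -0.083]
n 10 end [500. -50. 120.]
```

Call:
move_arm:
  deltas:
    - [6.5,-5,0,0,0.05,-0.083]
    - [7,-4,0,0,0.05,-0.083]
    - [7,-4,0,0,0.05,-0.083]
    - [7,-3,0,0,0.05,-0.083]
    - [7,-2,0,0,0.05,-0.083]

```text
t: 5.77
ee_pos: [501.9, -87.7, 155.2]
orientation: [1.679, 2.157, 0.659]
ft_force: [0.2, -0.2, -1.6]
width: 7.7
```

```bash
python3 - <<'E'
from h import *
where(); plan([500,-50,120],Rdown(45,-34),n=7)
E
```

```text
t 5.77 p [501.9 -87.7 155.2] x [-0.252  0.967  0.024] y [0.816 0.199 0.543] z [ 0.521  0.157 -0.839] F [ 0.2 -0.2 -1.6] w 7.7 q [-0.41  0.27  2.26  1.17  0.39 -1.72]
[5.2, -1.9, 4.9, -0.002, 0.039, -0.065]
[5.1, -1.6, 5.1, -0.002, 0.039, -0.065]
[4.9, -1.2, 5.3, -0.002, 0.039, -0.065]
[4.8, -0.9, 5.5, -0.002, 0.039, -0.065]
[4.6, -0.7, 5.7, -0.001, 0.039, -0.065]
[4.5, -0.3, 5.9, -0.002, 0.039, -0.065]
[4.2, -0.1, 6.0, -0.001, 0.039, -0.065]
n 7 end [500. -50. 120.]
```

Tracking well; continue.

Call:
move_arm:
  deltas:
    - [5,-1.9,3,0,0.039,-0.065]
    - [5,-1.6,4,0,0.039,-0.065]
    - [5,-1.2,5,0,0.039,-0.065]
    - [5,-1,5,0,0.039,-0.065]
    - [4.6,-0.7,5,0,0.039,-0.065]

```text
t: 6.18
ee_pos: [497.2, -62.6, 133.3]
orientation: [1.24, 2.501, 0.749]
ft_force: [1.1, 1.0, -1.7]
width: 7.6
```

```bash
python3 - <<'E'
from h import *
d=shot('scene','s2');b=cv2.imread('pics/s2.png');cv2.imwrite('pics/s2z.png',cv2.resize(b[120:320,240:520],None,fx=2.8,fy=2.8,interpolation=3))
where(); plan([500,-50,66],Rdown(45,-34),n=5)
E
```

```text
t 6.23 p [497.5 -62.6 132.7] x [-0.61   0.793  0.003] y [0.664 0.508 0.548] z [ 0.433  0.336 -0.837] F [ 1.5 -1.  -1.2] w 7.6 q [-0.46  0.36  2.2   1.09  0.59 -2.04]
[1.7, -5.7, 12.2, -0.003, 0.014, -0.022]
[1.6, -5.7, 12.2, -0.003, 0.014, -0.022]
[1.5, -5.7, 12.2, -0.002, 0.014, -0.022]
[1.5, -5.7, 12.3, -0.003, 0.014, -0.022]
[1.5, -5.7, 12.3, -0.002, 0.013, -0.022]
n 5 end [500. -50.  66.]
```

View pics/s2z.png

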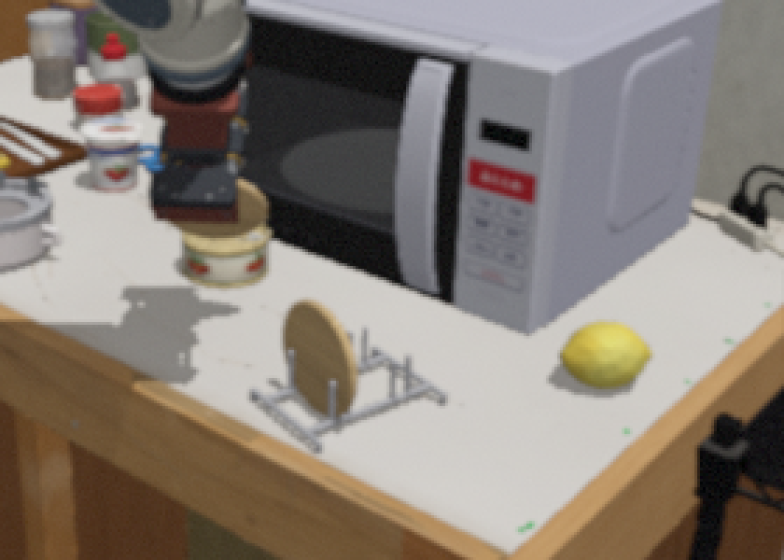

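Call:
move_arm:
  deltas:
    - [1.5,-5,10,0,0.012,-0.02]
    - [1.5,-5.7,12,0,0.012,-0.02]
    - [1.5,-5.7,12,0,0.012,-0.02]
    - [1.5,-5.7,12,0,0.012,-0.02]
    - [1,-4,8,0,0,0]

```text
t: 6.65
ee_pos: [501.8, -55.5, 72.5]
orientation: [1.124, 2.568, 0.758]
ft_force: [-0.1, -0.3, -1.4]
width: 7.8
```

```bash
python3 - <<'E'
from h import *
where(); plan([500,-50,59],Rdown(45,-34),n=2)
E
```

```text
t 6.65 p [501.8 -55.5  72.5] x [-0.676  0.737 -0.009] y [0.614 0.57  0.546] z [ 0.407  0.364 -0.838] F [-0.1 -0.3 -1.4] w 7.8 q [-0.45  0.51  2.19  1.25  0.56 -2.32]
[2.7, -2.7, 6.3, -0.008, 0.015, -0.015]
[2.7, -2.6, 6.3, -0.008, 0.016, -0.016]
n 2 end [500.  -50.   59.1]
```

Call:
move_arm:
  deltas:
    - [0,-2.7,4.2,0,0,0]
    - [0,-2.2,3.4,0,0,0]
    - [0,-1.1,1.7,0,0,0]
    - [0,-0.5,0.8,0,0,0]

```text
t: 6.98
ee_pos: [501.5, -56.2, 58.3]
orientation: [1.132, 2.567, 0.753]
ft_force: [0.5, -0.6, -0.8]
width: 7.9
```

```bash
python3 - <<'E'
from h import *
where(); d=shot('top','t2'); b=cv2.imread('pics/t2.png'); cv2.imwrite('pics/t2z.png',cv2.resize(b[150:280,250:450],None,fx=4,fy=4,interpolation=3))
E
```

```text
t 6.98 p [501.5 -56.2  58.3] x [-0.673  0.74  -0.008] y [0.618 0.568 0.543] z [ 0.406  0.361 -0.84 ] F [ 0.5 -0.6 -0.8] w 7.9 q [-0.45  0.54  2.19  1.3   0.55 -2.38]
```

View pics/t2z.png

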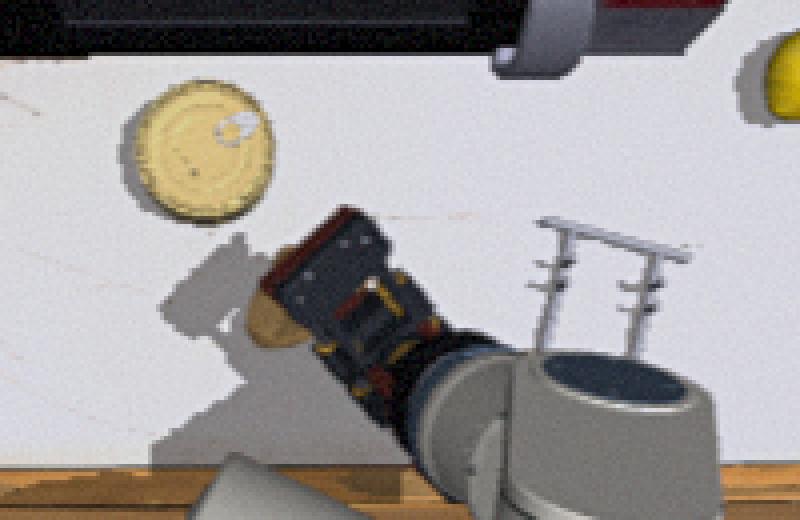

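Call:
move_arm:
  deltas:
    - [0,-0.8,1.2,0,0,0]
    - [0,-0.8,1.2,0,0,0]

```text
t: 7.2
ee_pos: [502.0, -56.3, 57.0]
orientation: [1.131, 2.565, 0.755]
ft_force: [-9.1, -4.8, 15.8]
width: 7.5
```

Call:
move_arm:
  deltas:
    - [0,-0.5,0.8,0,0,0]
    - [0,-0.5,0.8,0,0,0]

```text
t: 7.37
ee_pos: [502.2, -56.2, 57.2]
orientation: [1.129, 2.562, 0.758]
ft_force: [-4.4, -2.2, 6.8]
width: 8.0
```

Call:
move_arm:
  deltas:
    - [0,0,0,0,0,0]
    - [0,0,0,0,0,0]
    - [0,0,0,0,0,0]
    - [0,0,0,0,0,0]
    - [0,0,0,0,0,0]
  hand: -0.6

```text
t: 7.78
ee_pos: [503.3, -56.9, 59.0]
orientation: [1.128, 2.559, 0.757]
ft_force: [-0.7, 0.2, -0.5]
width: 37.5
```

```bash
python3 - <<'E'
from h import *
where(); d=shot('top','t3'); b=cv2.imread('pics/t3.png'); 
e=shot('wrist','w4'); c=cv2.imread('pics/w4.png')
cv2.imwrite('pics/t3z.png',np.vstack([cv2.resize(b[170:260,270:410],(400,257),interpolation=3),cv2.resize(c,(400,250))]))
E
```

```text
t 7.78 p [503.3 -56.9  59. ] x [-0.672  0.741 -0.014] y [0.614 0.567 0.549] z [ 0.414  0.36  -0.836] F [-0.7  0.2 -0.5] w 37.5 q [-0.45  0.54  2.19  1.32  0.55 -2.4 ]
```

View pics/t3z.png

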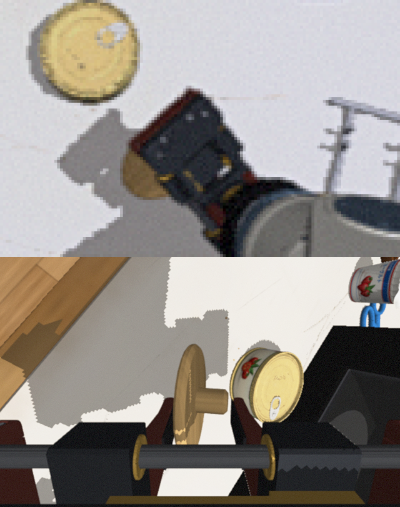

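Call:
move_arm:
  deltas:
    - [0,0,0,0,0,0]
    - [0,0,0,0,0,0]
    - [0,0,0,0,0,0]
    - [0,0,0,0,0,0]

```text
t: 8.22
ee_pos: [503.2, -56.8, 58.7]
orientation: [1.128, 2.56, 0.757]
ft_force: [0.9, -0.1, -0.5]
width: 69.6
```

```bash
python3 - <<'E'
from h import *
where()
e=shot('wrist','w5'); W=cloud(e)
for u in range(300,420,8):
    print(u,[np.round(W[v,u]).tolist() for v in (150,170,190)])
E
```

```text
t 8.22 p [503.2 -56.8  58.7] x [-0.672  0.741 -0.013] y [0.614 0.567 0.549] z [ 0.414  0.361 -0.836] F [ 0.9 -0.1 -0.5] w 69.6 q [-0.45  0.55  2.19  1.32  0.55 -2.4 ]
300 [[474.0, -25.0, 35.0], [480.0, -33.0, 36.0], [487.0, -41.0, 36.0]]
308 [[482.0, -20.0, 28.0], [488.0, -29.0, 30.0], [496.0, -37.0, 28.0]]
316 [[502.0, -9.0, -0.0], [497.0, -24.0, 21.0], [505.0, -33.0, 21.0]]
324 [[507.0, -6.0, -0.0], [508.0, -18.0, 12.0], [517.0, -28.0, 12.0]]
332 [[512.0, -2.0, -0.0], [521.0, -12.0, -0.0], [531.0, -22.0, -0.0]]
340 [[517.0, 2.0, -0.0], [526.0, -8.0, -0.0], [536.0, -18.0, -0.0]]
348 [[522.0, 6.0, -0.0], [533.0, -4.0, -1.0], [541.0, -14.0, 1.0]]
356 [[528.0, 11.0, -1.0], [538.0, 1.0, -1.0], [547.0, -10.0, 0.0]]
364 [[533.0, 15.0, -0.0], [544.0, 5.0, -0.0], [554.0, -6.0, -0.0]]
372 [[539.0, 19.0, 1.0], [549.0, 9.0, 0.0], [558.0, -3.0, 2.0]]
380 [[545.0, 24.0, -1.0], [553.0, 12.0, 3.0], [557.0, -1.0, 11.0]]
388 [[552.0, 29.0, -0.0], [554.0, 14.0, 9.0], [556.0, 1.0, 18.0]]
396 [[557.0, 33.0, 0.0], [554.0, 16.0, 17.0], [555.0, 2.0, 25.0]]
404 [[561.0, 36.0, 4.0], [554.0, 17.0, 22.0], [555.0, 4.0, 32.0]]
412 [[561.0, 38.0, 10.0], [554.0, 19.0, 29.0], [554.0, 5.0, 39.0]]
```

View pics/w5.png

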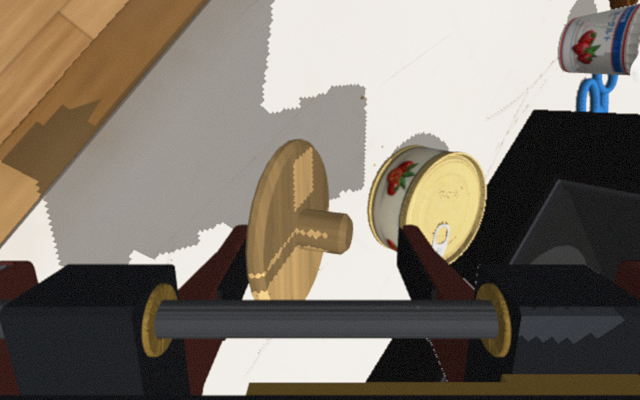

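Call:
move_arm:
  deltas:
    - [0,-8,-3,0,0,0]
    - [0,-8,-3,0,0,0]
    - [0,-8,-3,0,0,0]

```text
t: 8.52
ee_pos: [484.3, -74.0, 53.0]
orientation: [1.124, 2.56, 0.757]
ft_force: [0.8, 0.8, -0.4]
width: 70.0
```

```bash
python3 - <<'E'
from h import *
where()
e=shot('wrist','w6')
E
```

```text
t 8.52 p [484.3 -74.   53. ] x [-0.674  0.739 -0.014] y [0.612 0.569 0.549] z [ 0.414  0.361 -0.836] F [ 0.8  0.8 -0.4] w 70.0 q [-0.51  0.55  2.21  1.32  0.56 -2.47]
```

View pics/w6.png

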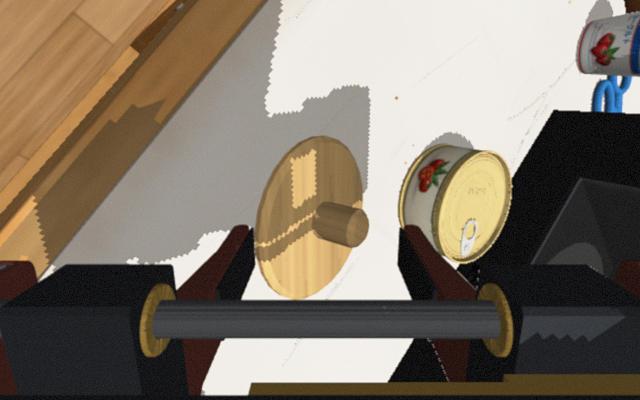

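Call:
move_arm:
  deltas:
    - [0,-7,-5,0,0,0]
    - [0,-7,-6,0,0,0]
    - [0,-7,-7,0,0,0]

```text
t: 8.82
ee_pos: [460.7, -94.5, 55.6]
orientation: [1.127, 2.561, 0.757]
ft_force: [-0.3, -0.1, 0.4]
width: 70.2
```

```bash
python3 - <<'E'
from h import *
where()
e=shot('wrist','w7'); W=cloud(e)
E
```

```text
t 8.82 p [460.7 -94.5  55.6] x [-0.673  0.74  -0.012] y [0.614 0.568 0.548] z [ 0.413  0.361 -0.836] F [-0.3 -0.1  0.4] w 70.2 q [-0.59  0.54  2.23  1.27  0.59 -2.49]
```

View pics/w7.png

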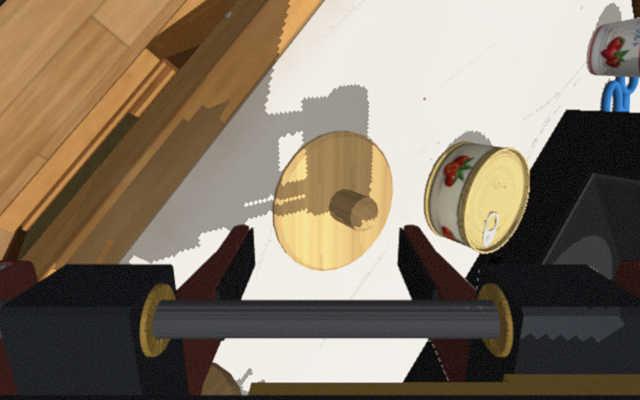

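Call:
move_arm:
  deltas:
    - [0,0,-20,0,0,0]
    - [0,0,-25,0,0,0]
    - [0,5,-25,0,0,0]
    - [0,10,-25,0,0,0]
    - [0,10,-20,0,0,0]

```text
t: 9.28
ee_pos: [421.7, -124.3, 165.1]
orientation: [1.143, 2.567, 0.759]
ft_force: [0.7, 0.6, 0.4]
width: 70.3
```

```bash
python3 - <<'E'
from h import *
where()
e=shot('wrist','w8'); W=cloud(e)
m=(W[...,2]>28)&(W[...,2]<40)
print(np.round(np.nanmean(W[150:290,200:420][m[150:290,200:420]],0),1))
E
```

```text
t 9.28 p [ 421.7 -124.3  165.1] x [-0.669  0.743 -0.   ] y [0.624 0.562 0.544] z [ 0.404  0.364 -0.839] F [0.7 0.6 0.4] w 70.3 q [-0.71  0.26  2.23  0.87  0.78 -2.11]
[558.8 -27.1  34.7]
```

View pics/w8.png

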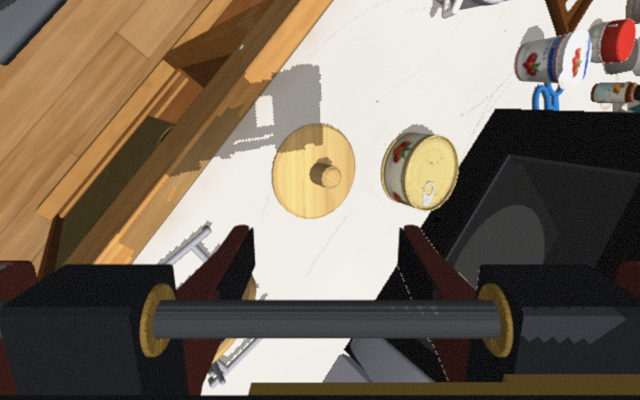

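```bash
python3 - <<'E'
from h import *
W=cloud(load('w8'))
s=W[118:225,268:360].reshape(-1,3)
d=s[(s[:,2]>5)&(s[:,2]<13)]; k=s[(s[:,2]>28)&(s[:,2]<40)]
c,r=cv2.minEnclosingCircle(d[:,:2].astype(np.float32)); print('disc',c,r,'z',np.median(d[:,2])); print('knob',k.mean(0),len(k),cv2.minEnclosingCircle(k[:,:2].astype(np.float32)))
T=cloud(load('t3')); 
# plan to tool down with yaw
o=obs()
for yaw in (-30,-10,0,16,45,60,90,106):
  print(yaw,[ (np.round(a,2).tolist(),round(e,4)) for a,e in [IK([490,-40,12],Rdown(yaw),np.array([0,.3,2,0,1,0.]))]])
E
```

```text
disc (492.2957458496094, -64.63921356201172) 47.84895706176758 z 7.5171070021522155
knob [490.54970686 -65.26816759  32.53605993] 375 ((492.26715087890625, -64.76234436035156), 11.235258102416992)
-30 [([-0.11, 0.59, 2.02, 0.0, 0.52, 0.42], np.float64(0.0))]
-10 [([-0.11, 0.59, 2.02, 0.0, 0.52, 0.07], np.float64(0.0))]
0 [([-0.11, 0.59, 2.02, -0.0, 0.52, -0.11], np.float64(0.0))]
16 [([-0.11, 0.59, 2.02, -0.0, 0.52, -0.39], np.float64(0.0))]
45 [([-0.11, 0.59, 2.02, -0.0, 0.52, -0.89], np.float64(0.0))]
60 [([-0.11, 0.59, 2.02, -0.0, 0.52, -1.15], np.float64(0.0))]
90 [([-0.11, 0.59, 2.02, -0.0, 0.52, -1.68], np.float64(0.0))]
106 [([-0.11, 0.59, 2.02, -0.0, 0.52, -1.96], np.float64(0.0))]
```

```bash
python3 - <<'E'
from h import *
plan([492.3,-64.7,120],Rdown(16))
E
```

```text
[-0.2, 10.1, 18.1, 0.114, -0.025, 0.088]
[1.2, 12.1, 16.8, 0.113, -0.025, 0.089]
[2.8, 13.8, 15.3, 0.114, -0.025, 0.088]
[4.4, 15.1, 13.6, 0.113, -0.025, 0.089]
[6.2, 16.0, 11.8, 0.113, -0.026, 0.088]
n 5 end [492.3 -64.7 120. ]
```

Call:
move_arm:
  deltas:
    - [0,8,8,0.08,-0.018,0.063]
    - [1,9,8,0.08,-0.018,0.063]
    - [2,10,9,0.08,-0.018,0.063]
    - [3,10,9,0.08,-0.018,0.063]
    - [4,11,8,0.08,-0.018,0.063]

```text
t: 9.75
ee_pos: [451.5, -96.4, 155.8]
orientation: [1.547, 2.579, 0.388]
ft_force: [0.3, -0.3, 0.4]
width: 70.2
```

```bash
python3 - <<'E'
from h import *
where();plan([492.3,-64.7,110],Rdown(16),n=5)
E
```

```text
t 9.75 p [451.5 -96.4 155.8] x [-0.475  0.879  0.037] y [0.851 0.448 0.272] z [ 0.223  0.161 -0.961] F [ 0.3 -0.3  0.4] w 70.2 q [-0.39  0.24  2.15  0.4   0.65 -1.19]
[1.3, 7.3, 11.7, 0.054, -0.013, 0.042]
[1.8, 7.8, 11.2, 0.054, -0.013, 0.042]
[2.3, 8.4, 10.7, 0.054, -0.014, 0.042]
[2.8, 8.8, 10.3, 0.054, -0.013, 0.042]
[3.4, 9.2, 9.7, 0.055, -0.014, 0.042]
n 5 end [492.3 -64.7 110. ]
```

Call:
move_arm:
  deltas:
    - [1.3,8,10,0.054,-0.013,0.042]
    - [1.8,8,10,0.054,-0.013,0.042]
    - [2.3,8.4,10,0.054,-0.014,0.042]
    - [2.8,8.8,10,0.054,-0.013,0.042]
    - [3,8,8,0.05,-0.013,0.04]
  hand: -0.1

```text
t: 10.17
ee_pos: [492.3, -65.0, 115.0]
orientation: [1.901, 2.497, -0.012]
ft_force: [-0.2, 0.4, -0.4]
width: 48.4
```

```bash
python3 - <<'E'
from h import *
where();plan([492.3,-64.7,60],Rdown(16),n=5); e=shot('wrist','w9')
E
```

```text
t 10.17 p [492.3 -65.  115. ] x [-0.266  0.964 -0.007] y [ 0.964  0.266 -0.004] z [-0.002 -0.008 -1.   ] F [-0.2  0.4 -0.4] w 48.4 q [-0.15  0.4   1.98 -0.01  0.76 -0.41]
[0.1, 0.1, 11.0, -0.001, 0.001, -0.002]
[0.1, 0.1, 11.0, -0.001, 0.002, -0.002]
[0.1, 0.0, 11.0, -0.001, 0.001, -0.002]
[0.1, 0.0, 11.0, -0.001, 0.002, -0.002]
[0.1, 0.1, 11.0, -0.0, 0.001, -0.002]
n 5 end [492.3 -64.7  60. ]
```

View pics/w9.png

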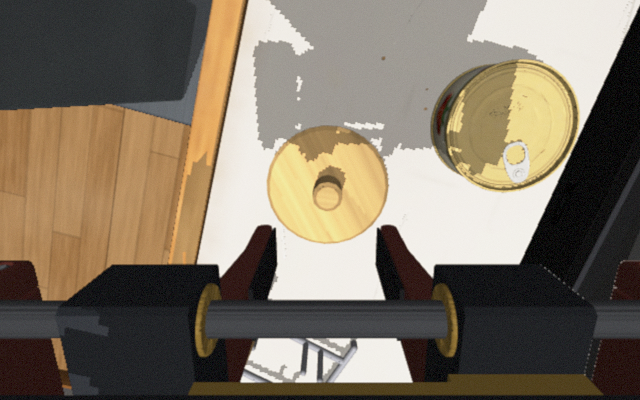

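Call:
move_arm:
  deltas:
    - [30,5,-15,0,0,0]
    - [35,8,-20,0,0,0]
    - [35,8,-20,0,0,0]
    - [35,8,-20,0,0,0]
    - [35,8,-10,0,0,0]

```text
t: 10.63
ee_pos: [482.7, 111.8, 195.2]
orientation: [-1.904, -2.488, 0.021]
ft_force: [2.2, -0.2, 0.2]
width: 48.4
```

Call:
move_arm:
  deltas:
    - [15,3,0,0,0,0]
    - [5,0,0,0,0,0]
    - [0,0,0,0,0,0]
    - [0,0,0,0,0,0]

```text
t: 10.97
ee_pos: [479.5, 137.4, 197.3]
orientation: [-1.892, -2.497, 0.011]
ft_force: [-0.8, 0.0, -0.0]
width: 48.3
```

```bash
python3 - <<'E'
from h import *
where(); e=shot('wrist','w10'); e=shot('top','t4')
E
```

```text
t 10.97 p [479.5 137.4 197.3] x [-0.271  0.963  0.002] y [ 0.963  0.271 -0.011] z [-0.011 -0.001 -1.   ] F [-0.8  0.  -0. ] w 48.3 q [ 0.25  0.28  1.92  0.    0.96 -0.02]
```

View pics/w10.png

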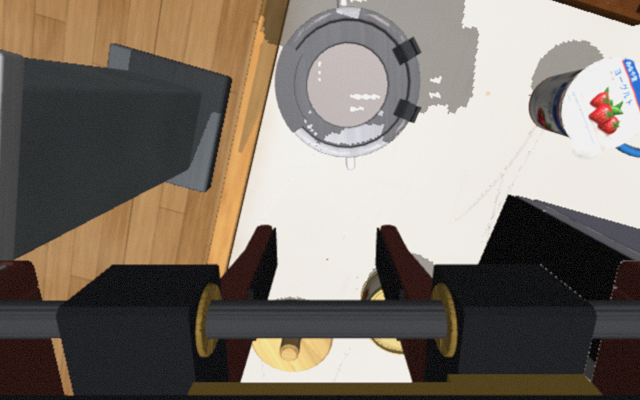

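```bash
python3 - <<'E'
from h import *
d=load('w10'); W=cloud(d); g=cv2.imread('pics/w10.png')
P=W[0:175,265:435]; I=g[0:175,265:435]
m=np.isfinite(P[...,2])
rim=P[m&(P[...,2]>53)&(P[...,2]<66)]; seat=P[m&(P[...,2]>43)&(P[...,2]<51)]
for nm,Q in(('rim',rim),('seat',seat)):
    print(nm,len(Q),np.round(np.median(Q,0),1))
# seat hole: points at z<5 inside
hole=P[m&(P[...,2]<8)]
f0=np.array([474,219.])
hole=hole[np.hypot(*(hole[:,:2]-f0).T)<34]; print('hole c',hole[:,:2].mean(0),len(hole))
# seat ring inner radius fit
def fit(Q,lo,hi,r0):
    c=f0.copy()
    for _ in range(5):
        r=np.hypot(*(Q[:,:2]-c).T); a=np.arctan2(Q[:,1]-c[1],Q[:,0]-c[0]); pts=[]
        for k in range(-18,18):
            s=(a>=k*np.pi/18)&(a<(k+1)*np.pi/18)&(r>lo)&(r<hi)
            if s.sum()>3: pts.append(Q[s][np.argmin(r[s])] if r0<0 else Q[s][np.argmax(r[s])])
        pts=np.array(pts); s=least_squares(lambda p:np.hypot(*(pts[:,:2]-p[:2]).T)-p[2],[*c,abs(r0)],loss='soft_l1'); c=s.x[:2]
    return np.round(s.x,2),len(pts)
print('seat inner',fit(seat,28,46,-34)); print('rim outer',fit(rim,50,62,59)); 
dark=(I.max(2)<75)&m&(P[...,2]>52)
ys,xs=np.nonzero(dark); Q=P[dark]
up=Q[ys<75]; lo=Q[ys>=75]
print('clips',len(up),up.mean(0),len(lo),lo.mean(0))
b=(up.mean(0)+lo.mean(0))/2; 
e=up.mean(0)-lo.mean(0); print('yaw from clip pair',np.degrees(np.arctan2(-e[0],e[1])), 'sep',np.hypot(e[0],e[1]))
z=cv2.resize(g[0:180,260:440],None,fx=4,fy=4,interpolation=3)[:600]; cv2.imwrite('pics/w10z.png',z[:600])
E
```

```text
rim 5897 [465.5 219.1  57.2]
seat 5925 [476.5 227.1  47.7]
hole c [473.90823718 219.63068835] 4203
seat inner (array([473.85, 217.69,  33.78]), 36)
rim outer (array([474.27, 217.93,  58.88]), 36)
clips 527 [502.33204425 255.56015358  59.71115988] 429 [524.54584363 212.48100289  60.40191228]
yaw from clip pair 27.27793203935548 sep 48.4692284527335
```

View pics/w10z.png

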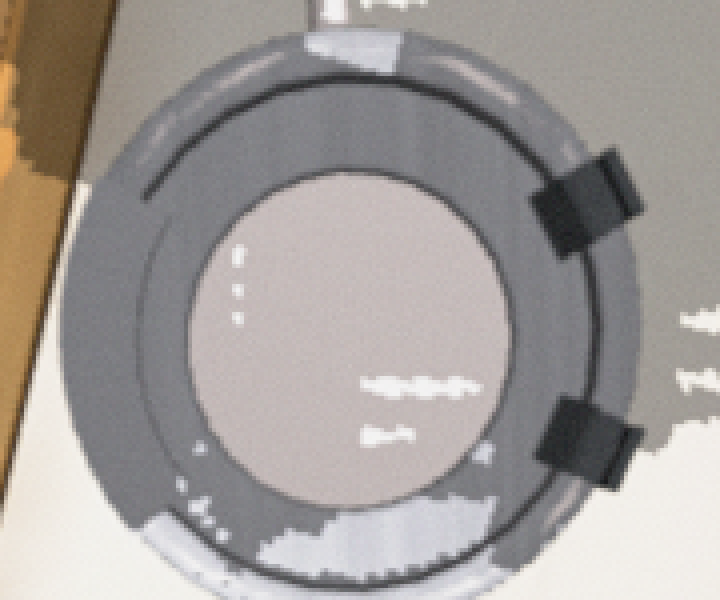

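```bash
python3 - <<'E'
from h import *
d=load('w10'); M=d['cam_to_world']
def ray(u,v,z):
    r=M[:3,:3]@np.array([(u-d['cx'])/d['fx'],(v-d['cy'])/d['fy'],1]); return M[:3,3]+r*(z-M[2,3])/r[2]
c=np.array([474.0,217.8])
for nm,u,v,z in (('clipU nose',(532+562)/2,(200+258)/2,60),('clipL nose',(537+550)/2,(398+460)/2,60),('lipU',145,200,57),('lipL',172,510,57),('cu back',625,180,66),('cl back',627,460,66)):
    p=ray(260+u/4,v/4,z)[:2]; e=p-c; print(nm,np.round(p,1),'r',round(np.hypot(*e),1),'ang',round(np.degrees(np.arctan2(e[1],e[0])),1))
E
```

```text
clipU nose [505.3 248.3] r 43.7 ang 44.3
clipL nose [516.8 211.8] r 43.2 ang -8.0
lipU [427.5 232.5] r 48.7 ang 162.5
lipL [448.  175.3] r 49.8 ang -121.4
cu back [515.9 259.8] r 59.3 ang 45.0
cl back [533.7 210.5] r 60.1 ang -7.0
```

```bash
python3 - <<'E'
from h import *
yaw=18.7; u=np.array([np.cos(np.radians(yaw)),np.sin(np.radians(yaw)),0]); S=np.array([474,217.8,48])
for pit in (0,-8,-14,-18):
  for off in (0,15):
    a=np.radians(-pit); n=-np.sin(a)*u+np.array([0,0,np.cos(a)])
    o=S+(-49+48*np.cos(a)+off*np.cos(a))*u+np.array([0,0,48*np.sin(a)+off*np.sin(a)])
    p=o+12*n; q,e=IK(p,Rdown(yaw,pit),np.array([.4,.4,2,0,.6,.1])); print(pit,off,np.round(p,1),np.round(q,2),round(e,4))
plan([492.3,-64.7,100],Rdown(18.7))
E
```

```text
0 0 [473.1 217.5  60. ] [ 0.41  0.53  1.95 -0.    0.66  0.08] 0.0
0 15 [487.3 222.3  60. ] [ 0.41  0.54  1.92 -0.    0.68  0.08] 0.0
-8 0 [471.  216.8  66.6] [ 0.42  0.47  2.05 -0.03  0.48  0.11] 0.0
-8 15 [485.1 221.6  68.7] [ 0.41  0.49  2.02 -0.03  0.5   0.11] 0.0
-14 0 [469.  216.1  71.3] [ 0.42  0.44  2.12 -0.07  0.33  0.16] 0.0
-14 15 [482.7 220.8  74.9] [ 0.42  0.45  2.09 -0.06  0.36  0.15] 0.0
-18 0 [467.3 215.5  74.2] [ 0.43  0.43  2.17 -0.14  0.23  0.23] 0.0
-18 15 [480.8 220.1  78.9] [ 0.42  0.43  2.14 -0.12  0.26  0.21] 0.0
[-32.9, -6.8, 16.2, -0.002, -0.0, -0.009]
[-32.9, -7.1, 16.2, -0.002, -0.0, -0.009]
[-32.8, -7.5, 16.1, -0.002, -0.001, -0.009]
[-32.7, -7.8, 16.2, -0.002, -0.0, -0.009]
[-32.7, -8.1, 16.2, -0.002, -0.001, -0.009]
[-32.6, -8.4, 16.1, -0.001, -0.0, -0.009]
n 6 end [492.3 -64.7 100. ]
```

All reachable. Return to the knob.

Call:
move_arm:
  deltas:
    - [-33,-7,12,0,0,-0.009]
    - [-33,-7,14,0,0,-0.009]
    - [-33,-7.5,16,0,0,-0.009]
    - [-33,-8,16,0,0,-0.009]
    - [-33,-8,16,0,0,-0.009]

```text
t: 11.48
ee_pos: [492.4, -38.0, 122.3]
orientation: [-1.833, -2.546, 0.003]
ft_force: [0.3, 0.2, 0.0]
width: 48.4
```

```bash
python3 - <<'E'
from h import *
where(); plan([492.3,-64.7,70],Rdown(18.7),n=4)
E
```

```text
t 11.48 p [492.4 -38.  122.3] x [-0.317  0.948  0.003] y [ 0.948  0.317 -0.004] z [-0.005  0.001 -1.   ] F [0.3 0.2 0. ] w 48.4 q [-0.1   0.39  1.98  0.    0.78 -0.42]
[-6.4, -2.1, 13.1, -0.001, -0.001, -0.001]
[-6.3, -2.1, 13.1, -0.001, -0.001, -0.001]
[-6.3, -2.1, 13.0, -0.001, -0.0, -0.001]
[-6.3, -2.1, 13.1, -0.001, -0.001, -0.001]
n 4 end [492.3 -64.7  70. ]
```

Call:
move_arm:
  deltas:
    - [-4,-1,9,0,0,0]
    - [-6,-2,13,0,0,0]
    - [-6,-2,12,0,0,0]
    - [-3,-1,6,0,0,0]

```text
t: 11.82
ee_pos: [489.1, -69.1, 77.1]
orientation: [-1.849, -2.529, 0.008]
ft_force: [-0.6, 0.2, 0.3]
width: 48.5
```

```bash
python3 - <<'E'
from h import *
where(); plan([492.3,-64.7,50],Rdown(18.7),n=3); e=shot('wrist','w11')
W=cloud(e); s=W[100:260,230:400].reshape(-1,3); k=s[(s[:,2]>28)&(s[:,2]<42)]; d=s[(s[:,2]>5)&(s[:,2]<13)]
print(cv2.minEnclosingCircle(k[:,:2].astype(np.float32)),len(k),np.median(k[:,2]),cv2.minEnclosingCircle(d[:,:2].astype(np.float32)))
E
```

```text
t 11.82 p [489.1 -69.1  77.1] x [-0.303  0.953  0.004] y [ 0.953  0.303 -0.009] z [-0.01   0.001 -1.   ] F [-0.6  0.2  0.3] w 48.5 q [-0.16  0.47  2.   -0.    0.68 -0.47]
[1.0, 1.6, 9.0, -0.003, -0.002, -0.006]
[1.0, 1.5, 9.0, -0.003, -0.001, -0.006]
[1.1, 1.5, 9.1, -0.003, -0.002, -0.006]
n 3 end [492.3 -64.7  50. ]
((492.87109375, -64.2258071899414), 11.095189094543457) 956 33.17883842499549 ((492.5456848144531, -64.0794677734375), 47.78838348388672)
```

View pics/w11.png

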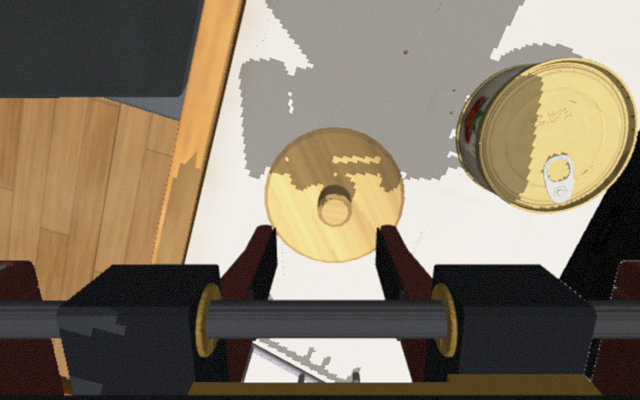

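Call:
move_arm:
  deltas:
    - [1.4,1.7,9,-0.003,0,-0.006]
    - [1.2,1.6,10,-0.003,0,-0.006]
    - [0.8,1,10,0,0,-0.006]
    - [0.4,0.3,8,0,0,0]
    - [0,0,5,0,0,0]

```text
t: 12.28
ee_pos: [492.7, -62.9, 32.1]
orientation: [-1.827, -2.55, -0.002]
ft_force: [0.0, -0.5, -0.0]
width: 48.4
```

```bash
python3 - <<'E'
from h import *
where(); plan([492.7,-64.4,13],Rdown(18.7),n=4)
E
```

```text
t 12.28 p [492.7 -62.9  32.1] x [-0.322  0.947  0.004] y [ 0.947  0.322 -0.001] z [-0.003  0.004 -1.   ] F [ 0.  -0.5 -0. ] w 48.4 q [-0.15  0.56  2.01  0.01  0.58 -0.49]
[-0.4, -0.1, 4.8, -0.0, -0.001, 0.0]
[-0.4, -0.1, 4.8, -0.0, -0.001, 0.0]
[-0.4, -0.1, 4.8, -0.001, -0.001, 0.001]
[-0.3, -0.1, 4.7, -0.0, -0.001, 0.0]
n 4 end [492.7 -64.4  13. ]
```

Call:
move_arm:
  deltas:
    - [-0.4,0,4.5,0,0,0]
    - [-0.4,0,4.5,0,0,0]
    - [-0.4,0,4,0,0,0]
    - [-0.3,0,3,0,0,0]
    - [0,0,0.5,0,0,0]

```text
t: 12.7
ee_pos: [492.9, -63.0, 12.8]
orientation: [-1.823, -2.552, -0.001]
ft_force: [-0.7, -0.0, -0.2]
width: 48.4
```

```bash
python3 - <<'E'
from h import *
where(); plan([492.7,-64.4,13],Rdown(18.7),n=1)
E
```

```text
t 12.7 p [492.9 -63.   12.8] x [-0.324  0.946  0.005] y [ 0.946  0.324 -0.003] z [-0.004  0.004 -1.   ] F [-0.7 -0.  -0.2] w 48.4 q [-0.15  0.6   2.01  0.01  0.54 -0.49]
[-1.3, -0.6, -0.2, -0.003, -0.005, 0.003]
n 1 end [492.8 -64.4  13. ]
```

Call:
move_arm:
  deltas:
    - [-1.3,-0.5,0,-0.003,-0.005,0]
    - [0,0,0,0,0,0]
    - [0,0,0,0,0,0]
    - [0,0,0,0,0,0]
    - [0,0,0,0,0,0]
  hand: 1

```text
t: 13.12
ee_pos: [493.3, -64.8, 13.4]
orientation: [1.826, 2.554, 0.001]
ft_force: [-0.2, -0.3, -2.1]
width: 20.9
```

Call:
move_arm:
  deltas:
    - [0,0,-6,0,0,0]
    - [0,0,-15,0,0,0]
    - [0,0,-25,0,0,0]
    - [0,0,-30,0,0,0]
    - [10,0,-30,0,0,0]

```text
t: 13.53
ee_pos: [485.7, -55.4, 118.8]
orientation: [-1.823, -2.547, 0.008]
ft_force: [0.9, -0.6, -0.6]
width: 21.0
```

```bash
python3 - <<'E'
from h import *
where(); e=shot('wrist','w12'); W=cloud(e)
plan([488,222.5,140],Rdown(18.7,-14))
E
```

```text
t 13.53 p [485.7 -55.4 118.8] x [-0.322  0.947  0.004] y [ 0.947  0.322 -0.009] z [-0.01   0.001 -1.   ] F [ 0.9 -0.6 -0.6] w 21.0 q [-0.14  0.39  1.99 -0.    0.77 -0.47]
[37.4, 12.8, -2.3, -0.035, -0.0, 0.0]
[37.4, 12.9, -1.8, -0.035, -0.0, 0.0]
[37.4, 12.9, -1.4, -0.036, -0.001, 0.0]
[37.4, 13.0, -1.0, -0.035, -0.0, 0.0]
[37.4, 13.0, -0.5, -0.036, -0.001, 0.001]
[37.4, 13.0, -0.1, -0.035, -0.0, 0.0]
[37.4, 12.9, 0.4, -0.036, -0.001, 0.001]
n 7 end [488.  222.5 140. ]
```

View pics/w12.png

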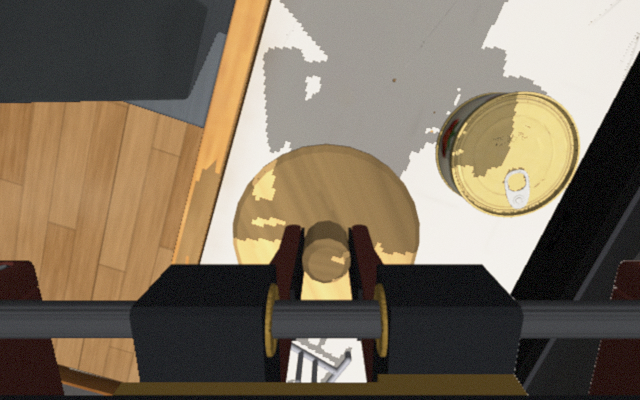

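Call:
move_arm:
  deltas:
    - [30,10,-5,-0.03,0,0]
    - [36,12,-4,-0.035,0,0]
    - [37,13,-3,-0.035,0,0]
    - [37,13,-2,-0.035,0,0]
    - [37,13,0,-0.035,0,0]

```text
t: 14.0
ee_pos: [492.4, 134.1, 149.7]
orientation: [1.772, 2.45, 0.227]
ft_force: [0.8, -0.2, -0.4]
width: 21.3
```

```bash
python3 - <<'E'
from h import *
where(); plan([488,222.5,130],Rdown(18.7,-14))
E
```

```text
t 14.0 p [492.4 134.1 149.7] x [-0.313  0.95  -0.001] y [0.933 0.308 0.184] z [ 0.175  0.057 -0.983] F [ 0.8 -0.2 -0.4] w 21.3 q [ 0.23  0.3   2.06  0.03  0.6  -0.1 ]
[28.4, 6.5, 7.9, -0.02, 0.001, -0.003]
[28.4, 6.4, 8.0, -0.02, 0.001, -0.002]
[28.5, 6.3, 8.2, -0.019, 0.001, -0.003]
n 3 end [488.  222.5 130. ]
```

Call:
move_arm:
  deltas:
    - [26,6,6,-0.02,0,-0.002]
    - [25,5,6,-0.02,0,-0.002]
    - [15,3,4,-0.02,0,-0.002]
    - [6,1,2,0,0,0]
    - [0,0,0,0,0,0]

```text
t: 14.42
ee_pos: [485.1, 218.5, 137.9]
orientation: [1.728, 2.425, 0.31]
ft_force: [0.2, 0.1, -1.5]
width: 21.0
```

```bash
cat >> h.py <<'E'
YAW=18.7; U=np.array([np.cos(np.radians(YAW)),np.sin(np.radians(YAW)),0]); V=np.array([-U[1],U[0],0]); SEAT=np.array([474,217.8,48.]); GH=13.4
def tcp_for(dx,dz,alpha,dy=0):
    a=np.radians(alpha); n=-np.sin(a)*U+np.array([0,0,np.cos(a)])
    return SEAT+dx*U+dy*V+np.array([0,0,dz])+GH*n
def lidnow():
    o=obs(); z=R.from_rotvec(o['orientation']).as_matrix()[:,2]; p=o['ee_pos']+GH*z-SEAT
    t=np.degrees(np.arccos(-z[2])); print('lid dx %.1f dy %.1f dz %.1f tilt %.1f'%(p@U,p@V,p[2],t))
    lo=p-48*(U-z*(U@z))/np.linalg.norm(U-z*(U@z)); print('low edge x %.1f z %.1f'%(lo@U,lo[2]), 'far edge z %.1f'%(2*p[2]-lo[2]))
E
python3 - <<'E'
from h import *
where(); lidnow(); plan(tcp_for(12.5,30,14),Rdown(18.7,-14)); e=shot('wrist','w13')
E
```

```text
t 14.42 p [485.1 218.5 137.9] x [-0.326  0.945 -0.   ] y [0.915 0.316 0.252] z [ 0.238  0.082 -0.968] F [ 0.2  0.1 -1.5] w 21.0 q [ 0.41  0.33  2.07 -0.04  0.5   0.12]
lid dx 14.1 dy -2.9 dz 76.9 tilt 14.6
low edge x -32.3 z 64.9 far edge z 89.0
[1.5, -6.6, 22.5, 0.005, -0.001, 0.003]
[1.4, -6.5, 22.5, 0.005, -0.0, 0.003]
n 2 end [482.8 220.7  91.1]
```

View pics/w13.png

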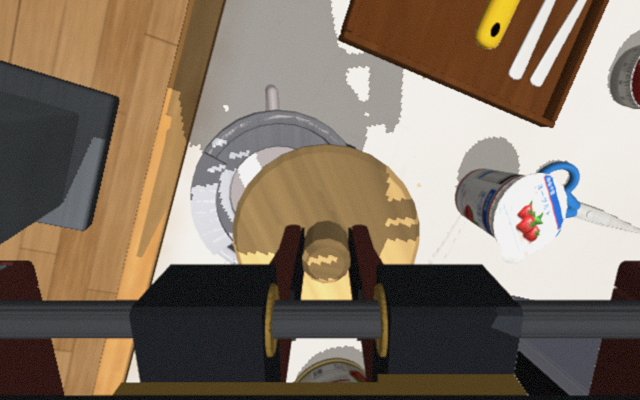

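Call:
move_arm:
  deltas:
    - [0.8,-3,10,0.003,0,0.002]
    - [0.8,-3.3,11,0.003,0,0.002]
    - [0.7,-3.3,11,0.003,0,0.002]
    - [0.7,-3,9,0,0,0]
    - [0,-0.5,2,0,0,0]

```text
t: 14.88
ee_pos: [483.5, 216.1, 89.5]
orientation: [1.748, 2.42, 0.297]
ft_force: [0.2, -0.4, -1.3]
width: 21.0
```

```bash
python3 - <<'E'
from h import *
where(); lidnow(); plan(tcp_for(12.5,18,14),Rdown(18.7,-14),n=3); shot('wrist','w14'); shot('scene','s4')
E
```

```text
t 14.88 p [483.5 216.1  89.5] x [-0.314  0.949  0.001] y [0.921 0.305 0.241] z [ 0.229  0.077 -0.97 ] F [ 0.2 -0.4 -1.3] w 21.0 q [ 0.41  0.42  2.09 -0.06  0.39  0.14]
lid dx 11.7 dy -4.7 dz 28.5 tilt 14.0
low edge x -34.8 z 16.9 far edge z 40.0
[1.5, -0.6, 3.4, -0.0, 0.0, -0.002]
[1.6, -0.6, 3.5, -0.0, 0.0, -0.002]
[1.6, -0.6, 3.4, -0.001, 0.001, -0.003]
n 3 end [482.8 220.8  79. ]
```

View pics/w14.png

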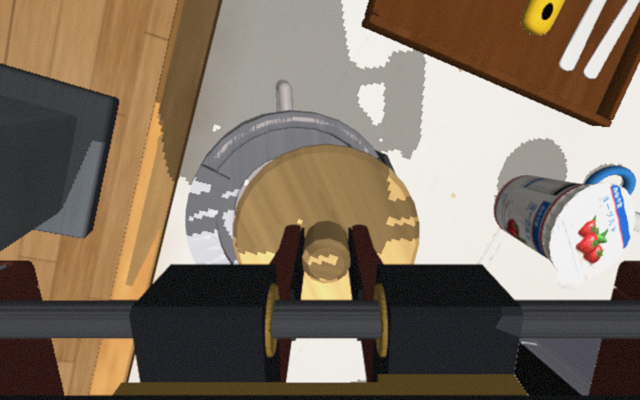

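Call:
move_arm:
  deltas:
    - [3,0,1,0,0,0]
    - [2,0,2,0,0,-0.002]
    - [1,-0.6,2.5,0,0,-0.002]
    - [0.5,-0.6,2.5,0,0,-0.002]
    - [0,0,0,0,0,0]

```text
t: 15.4
ee_pos: [483.8, 223.1, 82.3]
orientation: [1.74, 2.422, 0.299]
ft_force: [-0.3, 0.2, -1.4]
width: 20.6
```

```bash
python3 - <<'E'
from h import *
where(); lidnow(); plan(tcp_for(12.5,16,14),Rdown(18.7,-14),n=2)
E
```

```text
t 15.4 p [483.8 223.1  82.3] x [-0.319  0.948 -0.001] y [0.919 0.31  0.244] z [ 0.231  0.077 -0.97 ] F [-0.3  0.2 -1.4] w 20.6 q [ 0.42  0.44  2.08 -0.07  0.38  0.16]
lid dx 14.3 dy 1.9 dz 21.3 tilt 14.1
low edge x -32.3 z 9.6 far edge z 33.0
[-0.9, -1.5, 2.4, 0.001, 0.0, -0.001]
[-1.0, -1.5, 2.3, 0.001, 0.001, -0.0]
n 2 end [482.8 220.7  77. ]
```

Call:
move_arm:
  deltas:
    - [-0.8,-1.5,2.5,0,0,0]
    - [-0.7,-1.4,2.3,0,0,0]
    - [0,-0.5,1,0,0,0]

```text
t: 15.65
ee_pos: [482.8, 221.4, 75.9]
orientation: [1.739, 2.422, 0.301]
ft_force: [-0.7, 0.1, -1.7]
width: 21.2
```

```bash
python3 - <<'E'
from h import *
where(); lidnow(); plan(tcp_for(-1.5,12.8,14),Rdown(18.7,-14),n=4)
E
```

```text
t 15.65 p [482.8 221.4  75.9] x [-0.32   0.947 -0.001] y [0.918 0.31  0.245] z [ 0.232  0.078 -0.969] F [-0.7  0.1 -1.7] w 21.2 q [ 0.42  0.45  2.09 -0.07  0.36  0.16]
lid dx 12.8 dy 0.6 dz 15.0 tilt 14.2
low edge x -33.8 z 3.2 far edge z 26.7
[-0.2, -3.6, -0.4, 0.001, 0.0, -0.0]
[-0.1, -3.6, -0.3, 0.001, 0.0, -0.0]
[-0.2, -3.6, -0.3, 0.001, 0.0, -0.0]
[-0.1, -3.5, -0.4, 0.0, 0.001, -0.001]
n 4 end [469.5 216.3  73.8]
```

Call:
move_arm:
  deltas:
    - [-0.1,-3,-0.3,0,0,0]
    - [-0.1,-3,-0.3,0,0,0]
    - [-0.1,-3,-0.3,0,0,0]
    - [-0.1,-2.5,-0.3,0,0,0]

```text
t: 15.98
ee_pos: [471.9, 217.2, 74.1]
orientation: [1.738, 2.421, 0.303]
ft_force: [5.9, 2.5, -3.2]
width: 21.0
```

```bash
python3 - <<'E'
from h import *
where(); lidnow(); plan(tcp_for(-1.5,12.8,14),Rdown(18.7,-14),n=2); shot('wrist','w15'); shot('scene','s5')
b=cv2.imread('pics/s5.png');cv2.imwrite('pics/s5z.png',cv2.resize(b[150:250,180:320],None,fx=5,fy=5,interpolation=3))
E
```

```text
t 15.98 p [471.9 217.2  74.1] x [-0.32   0.948 -0.   ] y [0.918 0.31  0.247] z [ 0.234  0.079 -0.969] F [ 5.9  2.5 -3.2] w 21.0 q [ 0.42  0.44  2.12 -0.07  0.34  0.16]
lid dx 1.1 dy 0.1 dz 13.1 tilt 14.3
low edge x -45.4 z 1.3 far edge z 25.0
[-0.0, -1.3, -0.2, 0.002, 0.0, -0.0]
[-0.1, -1.2, -0.1, 0.003, 0.001, -0.001]
n 2 end [469.5 216.3  73.8]
```

View pics/w15.png

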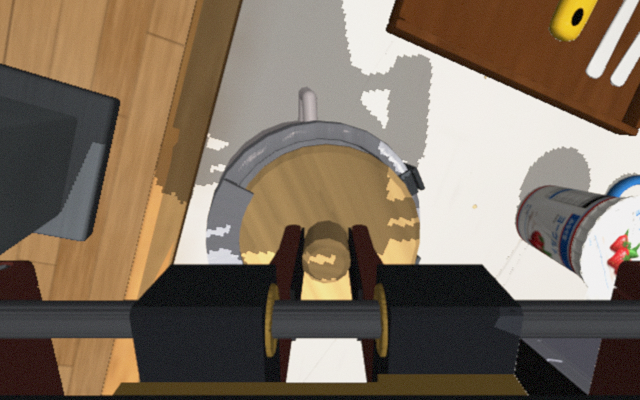

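View pics/s5z.png

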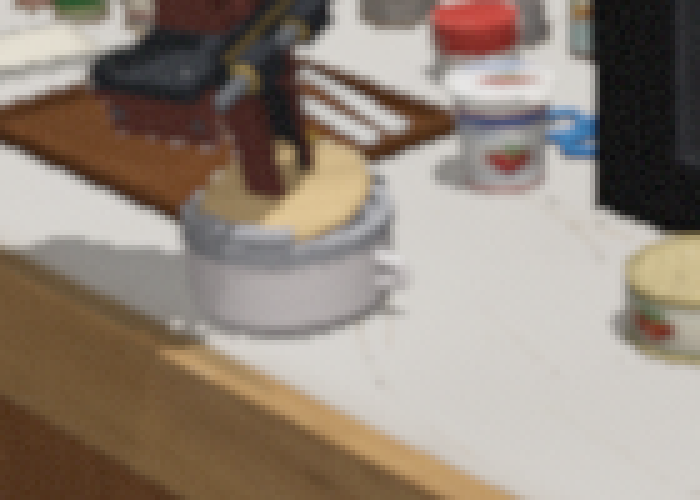

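Call:
move_arm:
  deltas:
    - [0,0,1.2,0,0,0]
    - [0,-0.5,0.8,0,0,0]
    - [0,-1.5,0,0,0,0]

```text
t: 16.33
ee_pos: [470.5, 216.8, 71.8]
orientation: [1.738, 2.422, 0.303]
ft_force: [1.8, -0.3, 1.0]
width: 20.9
```

```bash
python3 - <<'E'
from h import *
where(); lidnow()
E
```

```text
t 16.33 p [470.5 216.8  71.8] x [-0.32   0.947 -0.   ] y [0.918 0.31  0.246] z [ 0.234  0.078 -0.969] F [ 1.8 -0.3  1. ] w 20.9 q [ 0.42  0.45  2.12 -0.08  0.33  0.17]
lid dx -0.3 dy 0.1 dz 10.8 tilt 14.3
low edge x -46.8 z -1.0 far edge z 22.6
```

Call:
move_arm:
  deltas:
    - [0,-1.2,-0.2,0,0,0]
    - [0,-1.2,-0.3,0,0,0]
    - [0,-1,-0.2,0,0,0]

```text
t: 16.58
ee_pos: [468.3, 216.1, 72.3]
orientation: [1.738, 2.42, 0.306]
ft_force: [3.1, 0.1, -0.8]
width: 21.1
```

```bash
python3 - <<'E'
from h import *
where(); lidnow()
E
```

```text
t 16.58 p [468.3 216.1  72.3] x [-0.32   0.948 -0.   ] y [0.918 0.31  0.249] z [ 0.236  0.08  -0.968] F [ 3.1  0.1 -0.8] w 21.1 q [ 0.42  0.44  2.13 -0.08  0.32  0.17]
lid dx -2.6 dy 0.2 dz 11.3 tilt 14.4
low edge x -49.1 z -0.7 far edge z 23.3
```

```bash
python3 - <<'E'
from h import *
a=np.radians(9); plan(tcp_for(-48.8+48*np.cos(a),-0.5+48*np.sin(a),9),Rdown(18.7,-9),n=5)
E
```

```text
[-0.0, 0.3, 0.9, 0.019, 0.0, -0.0]
[-0.0, 0.3, 0.9, 0.019, 0.0, -0.0]
[-0.1, 0.3, 0.9, 0.019, 0.0, -0.0]
[-0.0, 0.3, 0.9, 0.019, 0.0, -0.0]
[-0.1, 0.3, 0.9, 0.019, 0.0, -0.001]
n 5 end [470.7 216.7  68.2]
```

Call:
move_arm:
  deltas:
    - [0,0.3,0.9,0.019,0,0]
    - [0,0.3,0.9,0.019,0,0]
    - [0,0.3,0.9,0.019,0,0]

```text
t: 16.83
ee_pos: [469.5, 216.4, 70.2]
orientation: [1.761, 2.452, 0.239]
ft_force: [1.3, -0.8, -1.1]
width: 20.9
```

```bash
python3 - <<'E'
from h import *
where(); lidnow()
a=np.radians(8); plan(tcp_for(-48.8+48*np.cos(a),-0.5+48*np.sin(a),8),Rdown(18.7,-8),n=3)
E
```

```text
t 16.83 p [469.5 216.4  70.2] x [-0.32   0.948  0.   ] y [0.93  0.314 0.193] z [ 0.183  0.062 -0.981] F [ 1.3 -0.8 -1.1] w 20.9 q [ 0.42  0.46  2.09 -0.05  0.41  0.13]
lid dx -2.1 dy 0.1 dz 9.0 tilt 11.1
low edge x -49.2 z -0.2 far edge z 18.3
[-0.0, 0.3, 1.0, 0.018, 0.0, -0.0]
[-0.1, 0.4, 1.0, 0.018, 0.0, -0.001]
[-0.0, 0.4, 1.0, 0.019, 0.0, -0.0]
n 3 end [471.1 216.8  67.4]
```

Call:
move_arm:
  deltas:
    - [0,0.3,1,0.018,0,0]
    - [0,0.3,1,0.018,0,0]
    - [0,0.3,1,0.018,0,0]

```text
t: 17.08
ee_pos: [470.4, 216.5, 67.4]
orientation: [1.783, 2.483, 0.17]
ft_force: [-1.1, -0.2, 4.2]
width: 20.8
```

```bash
python3 - <<'E'
from h import *
where(); lidnow(); shot('wrist','w16')
a=np.radians(5); plan(tcp_for(-48.8+48*np.cos(a),-0.5+48*np.sin(a),5),Rdown(18.7,-5),n=3)
E
```

```text
t 17.08 p [470.4 216.5  67.4] x [-0.32   0.948 -0.   ] y [0.939 0.317 0.137] z [ 0.129  0.044 -0.991] F [-1.1 -0.2  4.2] w 20.8 q [ 0.42  0.47  2.05 -0.03  0.48  0.11]
lid dx -2.0 dy -0.1 dz 6.1 tilt 7.9
low edge x -49.6 z -0.5 far edge z 12.7
[0.0, 0.3, 0.8, 0.016, 0.0, -0.0]
[0.0, 0.4, 0.8, 0.016, 0.0, -0.001]
[0.0, 0.4, 0.9, 0.017, 0.0, -0.0]
n 3 end [472.  217.1  65. ]
```

View pics/w16.png

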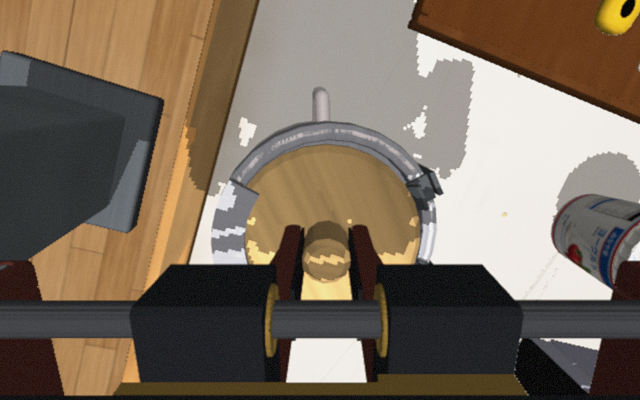

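Call:
move_arm:
  deltas:
    - [0,0,0,0,0,0]
    - [0,0,0,0,0,0]
    - [0,0,0,0,0,0]
    - [0,0,0,0,0,0]
  hand: 0.15

```text
t: 17.47
ee_pos: [469.4, 216.1, 66.9]
orientation: [1.784, 2.484, 0.168]
ft_force: [-0.2, -0.8, -0.3]
width: 37.3
```

Call:
move_arm:
  deltas:
    - [0,0,-6,0,0,0]
    - [0,0,-12,0,0,0]
    - [0,0,-15,0,0,0]
    - [0,0,-15,0,0,0]

```text
t: 17.8
ee_pos: [460.3, 212.8, 113.8]
orientation: [1.786, 2.487, 0.159]
ft_force: [-0.9, 1.5, -0.0]
width: 37.0
```

```bash
python3 - <<'E'
from h import *
where(); shot('wrist','w17')
p=SEAT+36*U; plan([p[0],p[1],110],Rdown(18.7),n=4)
E
```

```text
t 17.8 p [460.3 212.8 113.8] x [-0.32   0.948 -0.001] y [0.94  0.317 0.128] z [ 0.122  0.04  -0.992] F [-0.9  1.5 -0. ] w 37.0 q [ 0.42  0.37  2.05 -0.02  0.59  0.11]
[0.1, 12.0, 3.2, 0.033, 0.0, -0.0]
[0.0, 12.1, 2.8, 0.033, 0.0, -0.0]
[0.1, 12.2, 2.4, 0.033, 0.0, -0.001]
[-0.0, 12.4, 1.9, 0.033, 0.001, -0.0]
n 4 end [508.1 229.4 110. ]
```

View pics/w17.png

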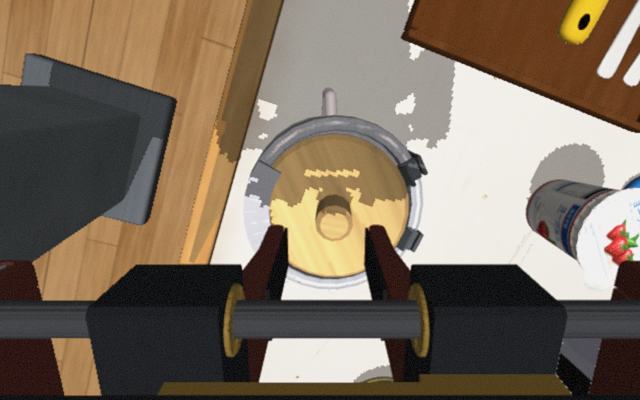

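Call:
move_arm:
  deltas:
    - [0,10,1,0.033,0,0]
    - [0,11,1,0.033,0,0]
    - [0,11,1,0.033,0,0]
    - [0,8,1,0.025,0,0]
    - [0,0,0,0,0,0]
  hand: 1

```text
t: 18.27
ee_pos: [500.1, 226.7, 118.5]
orientation: [1.829, 2.549, 0.01]
ft_force: [0.6, -0.0, -0.1]
width: 7.4
```

```bash
python3 - <<'E'
from h import *
where(); 
p=SEAT+30*U; print(p); plan([p[0],p[1],80],Rdown(18.7),n=4)
E
```

```text
t 18.27 p [500.1 226.7 118.5] x [-0.32   0.947 -0.   ] y [0.947 0.32  0.008] z [ 0.008  0.002 -1.   ] F [ 0.6 -0.  -0.1] w 7.4 q [ 0.4   0.46  1.87 -0.    0.8   0.08]
[502.41630833 227.41838972  48.        ]
[-0.0, 0.5, 9.6, 0.002, 0.0, -0.0]
[-0.0, 0.6, 9.6, 0.002, 0.0, -0.0]
[-0.0, 0.6, 9.7, 0.002, 0.0, -0.0]
[-0.0, 0.6, 9.6, 0.002, 0.0, -0.0]
n 4 end [502.4 227.4  80. ]
```

Call:
move_arm:
  deltas:
    - [0,0.7,9,0.002,0,0]
    - [0,0.6,10,0.002,0,0]
    - [0,0.6,10,0.002,0,0]
    - [0,0.6,8,0.002,0,0]

```text
t: 18.6
ee_pos: [501.5, 227.1, 79.0]
orientation: [1.831, 2.551, 0.003]
ft_force: [-0.2, 0.6, -0.4]
width: 0.1
```

```bash
python3 - <<'E'
from h import *
where(); shot('wrist','w18')
p=SEAT+30*U;plan([p[0],p[1],70],Rdown(18.7),n=3)
E
```

```text
t 18.6 p [501.5 227.1  79. ] x [-0.32   0.947 -0.   ] y [0.947 0.32  0.002] z [ 0.002  0.001 -1.   ] F [-0.2  0.6 -0.4] w 0.1 q [ 0.4   0.52  1.88 -0.    0.73  0.08]
[0.0, 0.7, 2.5, -0.0, 0.0, -0.0]
[0.0, 0.6, 2.5, -0.0, 0.0, -0.0]
[0.1, 0.7, 2.5, -0.001, 0.0, -0.0]
n 3 end [502.4 227.4  70. ]
```

View pics/w18.png

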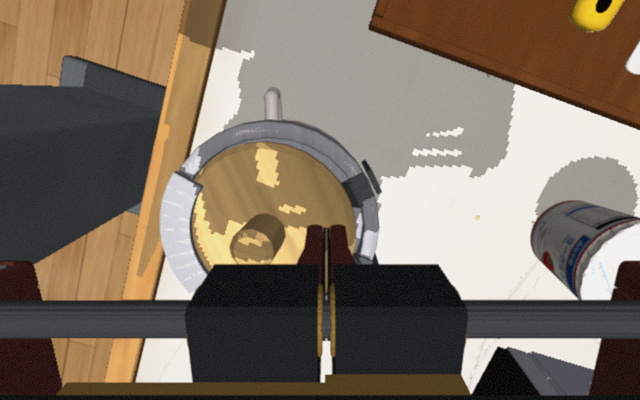

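Fingers are closed just above the lid between knob and clips. Press down gradually.

Call:
move_arm:
  deltas:
    - [0,0.4,4,0,0,0]
    - [0,0.4,4,0,0,0]
    - [0,0,3,0,0,0]

```text
t: 18.9
ee_pos: [500.4, 226.6, 64.5]
orientation: [-1.831, -2.552, 0.003]
ft_force: [0.5, 0.2, 7.5]
width: 0.6
```

Call:
move_arm:
  deltas:
    - [0,0,2,0,0,0]
    - [0,0,2,0,0,0]

```text
t: 19.07
ee_pos: [500.9, 226.8, 60.4]
orientation: [1.831, 2.553, -0.001]
ft_force: [0.4, 0.8, 1.3]
width: 0.1
```

Call:
move_arm:
  deltas:
    - [0,0,2,0,0,0]
    - [0,0,2,0,0,0]

```text
t: 19.23
ee_pos: [500.9, 226.8, 56.2]
orientation: [1.831, 2.553, -0.001]
ft_force: [-5.0, -1.9, 31.1]
width: 0.2
```

Call:
move_arm:
  deltas:
    - [0,0,-2,0,0,0]
    - [0,0,-8,0,0,0]
    - [0,0,-20,0,0,0]
    - [0,0,-25,0,0,0]
    - [-15,-5,-25,0,0,0]

```text
t: 19.65
ee_pos: [497.2, 210.9, 134.5]
orientation: [-1.826, -2.549, 0.015]
ft_force: [-0.1, -0.3, -0.5]
width: 0.7
```

Call:
move_arm:
  deltas:
    - [-20,-5,-20,0,0,0]
    - [-25,-5,-20,0,0,0]
    - [-15,0,-10,0,0,0]
    - [0,0,0,0,0,0]
    - [0,0,0,0,0,0]

```text
t: 20.07
ee_pos: [509.5, 148.5, 194.6]
orientation: [1.829, 2.554, -0.004]
ft_force: [-0.5, 0.2, 0.4]
width: 0.3
```

```bash
python3 - <<'E'
from h import *
where(); d=shot('wrist','w19'); W=cloud(d)
P=W.reshape(-1,3); P=P[np.isfinite(P).all(1)]; r=np.hypot(P[:,0]-474,P[:,1]-217.8)
Q=P[(r<41)&(r>16)&(P[:,2]>50)&(P[:,2]<65)]
c=np.linalg.lstsq(np.c_[Q[:,:2]-[474,217.8],np.ones(len(Q))],Q[:,2],rcond=None)[0]; print('plane slope',c,len(Q))
k=P[(r<25)&(P[:,2]>76)&(P[:,2]<90)]; print('knob',cv2.minEnclosingCircle(k[:,:2].astype(np.float32)),np.median(k[:,2]))
g=cv2.imread('pics/w19.png'); i,j=np.nonzero((np.hypot(W[...,0]-474,W[...,1]-217.8)<62)&(W[...,2]>45)); print(i.min(),i.max(),j.min(),j.max())
cv2.imwrite('pics/w19z.png',cv2.resize(g[max(i.min()-5,0):i.min()+145,max(j.min()-10,0):j.min()+190],None,fx=4,fy=4,interpolation=3))
E
```

```text
t 20.07 p [509.5 148.5 194.6] x [-0.322  0.947 -0.002] y [ 0.947  0.322 -0.002] z [-0.001 -0.002 -1.   ] F [-0.5  0.2  0.4] w 0.3 q [ 0.26  0.32  1.86 -0.    0.96 -0.06]
plane slope [ 1.27746023e-04 -8.12712867e-04  5.56722729e+01] 7163
knob ((471.9993591308594, 217.56715393066406), 10.891124725341797) 81.09527957813779
7 399 58 467
```

View pics/w19z.png

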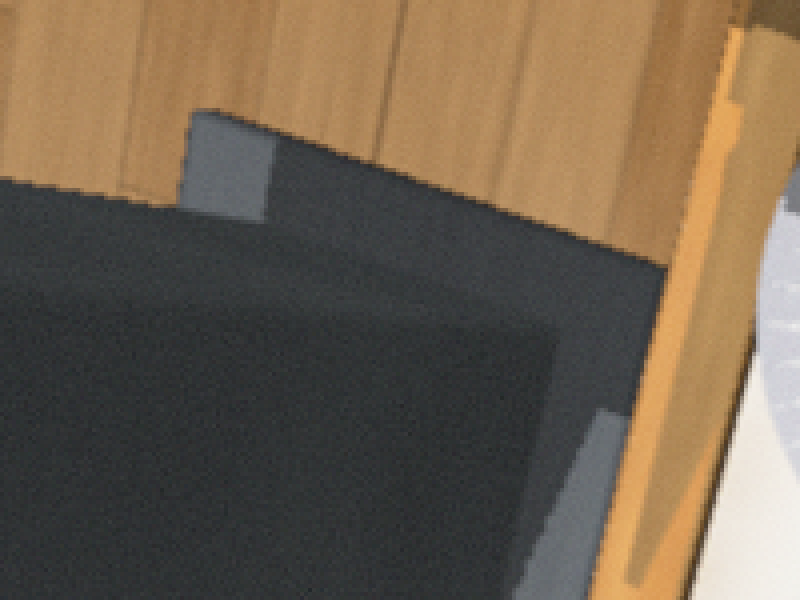

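```bash
python3 - <<'E'
from h import *
g=cv2.imread('pics/w19.png'); cv2.imwrite('pics/w19y.png',cv2.resize(g[0:190,230:430],None,fx=3.1,fy=3.1,interpolation=3))
d=load('w19');M=d['cam_to_world']
E
```

```text
(no output)
```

View pics/w19y.png

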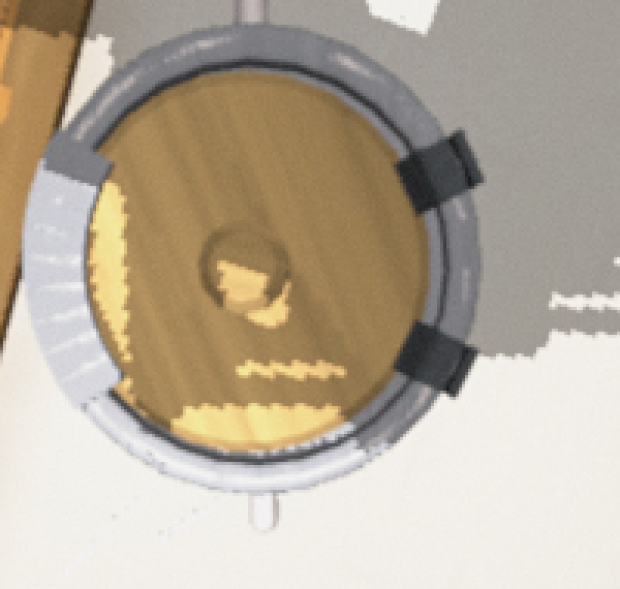

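```bash
python3 - <<'E'
from h import *
d=load('w19'); M=d['cam_to_world']
def ray(u,v,z):
    r=M[:3,:3]@np.array([(u-d['cx'])/d['fx'],(v-d['cy'])/d['fy'],1]); return M[:3,3]+r*(z-M[2,3])/r[2]
c=SEAT[:2]
for nm,u,v,z in (('U nose',408,187,60),('L nose',405,345,60),('U back',470,160,66),('L back',465,372,66)):
    e=ray(230+u/3.1,v/3.1,z)[:2]-c; print(nm,round(np.hypot(*e),1),round(np.degrees(np.arctan2(e[1],e[0])),1))
T=cloud(shot('top','t9'));
b=cv2.imread('pics/t9.png'); a=cv2.imread('pics/top0.png'); cv2.imwrite('pics/cmp.png',cv2.resize(np.vstack([a[130:280,170:490],b[130:280,170:490]]),None,fx=1.9,fy=1.9))
E
```

```text
U nose 44.2 45.2
L nose 44.2 -6.9
U back 59.7 43.9
L back 60.5 -6.3
```

View pics/cmp.png

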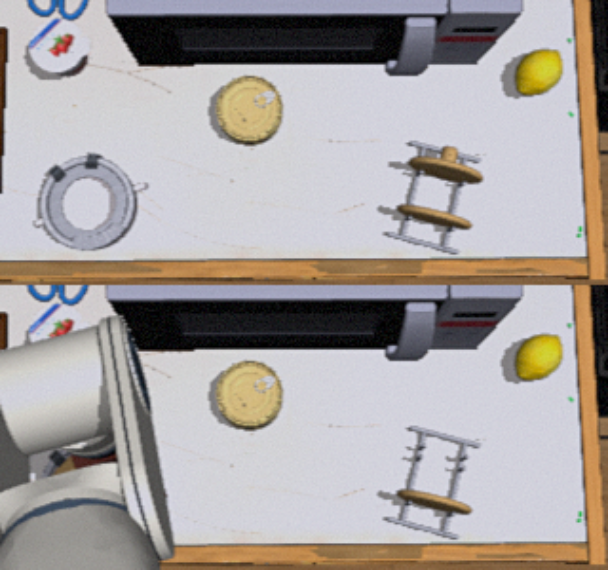

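```bash
python3 - <<'E'
from h import *
where(); print(ctrl.close_job())
E
```

```text
t 20.17 p [509.1 149.1 193.7] x [-0.323  0.946 -0.001] y [ 0.946  0.323 -0.003] z [-0.002 -0.002 -1.   ] F [-0.  -0.1 -0.4] w 0.4 q [ 0.26  0.32  1.86 -0.    0.96 -0.06]
the job is handed in; nothing more can be done
None
```

The pot is closed with the wooden lid and I handed the job in at about 20 s of the 64 s allowed. It gave no verdict.

1. **Out of the rack:** I gripped the lid by its rim, lifted it straight up, tilted it, let it down knob up over the lower finger and let go. It settled flat on the worktop.
2. **Into the pot:** I took it again by the knob and slid its low edge under the lip at about 14° of tilt. It touched the lip once, with about 6 N, so I lowered it 2 mm and pushed it in to the wall. I then levelled it until it met the clips and let go of the knob.
3. **Closed:** I pressed the clip side down with the shut fingertips. The force fell to about 1 N, then rose to 31 N as the lid bottomed on the seat, which is still under the 40 N limit.

Last checks before handing in:
- **Lid:** it is level (slope under 0.001) with its top at 55.7 mm. The knob centre is about 2 mm towards the lip from the pot's measured centre (limit 4 mm).
- **Clips:** both lie over the lid's edge. Their noses measure 44.2 mm from the pot's centre, against 43.7 and 43.2 mm when empty. That is 0.5 and 1.0 mm further out, within the 1.5 mm limit and close to what the camera can tell.
- **Bystanders:** the plain disc, tin and lemon look unmoved in the top view. The arm mostly hid the yoghurt cup there; I never went near it.
- **Robot:** clear of everything.

No check failed. How far the clips really closed I could judge only from the camera.

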